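# Load the card frame and lock the keeper

## Task

Get the card frame on the electronics bench loaded and secured: turn the red clamp knob anticlockwise to its stop to free it and slide the orange-toothed keeper fully open, then slide every module on the bench fully home into a free slot of the bay that has the colour of its handle, blue in blue and yellow in yellow. When all are in, slide the keeper fully shut again behind them and turn the knob clockwise to its stop to lock it. Let go of everything and leave the mug, the screwdriver and the meter alone.

Things in the scene. Friction and masses are not known exactly. Their poses are not given: they have to be found in the camera images.
- rack: card frame: fixed grey base plate, top 12 mm above the bench (all sizes in mm), from x = -127 to 71, y = -150 to 255, carrying bays, keeper and knob. Its top is level with the slot floors, so a slab laid on it slides straight in (the keeper strip lies 1.5 lower). Origin: on the bench under the middle of the mouth line; x into the slots, away from the robot; slot centres at y = -105, -35, 35, 105.
- blue_bay: fixed bay with a blue roof plate, 140 wide (y), 66 deep (x), 16 mm high, two slots side by side, 70 apart. Origin: middle of its mouth line at slot-floor level, 12 above the bench; x into the slots, z up. The two bays stand side by side on the frame and may have changed places.
- yellow_bay: fixed bay with a yellow roof plate, 140 wide (y), 66 deep (x), 16 mm high, two slots side by side, 70 apart. Origin: middle of its mouth line at slot-floor level, 12 above the bench; x into the slots, z up. The two bays stand side by side on the frame and may have changed places.
- blue_slot1 (a point): one of two equal slots of the blue bay: the point where a module's origin is when fully home; axes as the module's then (x into the slot). Mouth at x = -1 mm: 56 mm of the slab go in to a solid stop, 54 with the handle stay out. Inside 54.2 wide, 9.8 high above the floor (z = 0); flared lead-ins and lip reach 11 in front of the mouth.
- blue_slot2 (a point): one of two equal slots of the blue bay: the point where a module's origin is when fully home; axes as the module's then (x into the slot). Mouth at x = -1 mm: 56 mm of the slab go in to a solid stop, 54 with the handle stay out. Inside 54.2 wide, 9.8 high above the floor (z = 0); flared lead-ins and lip reach 11 in front of the mouth.
- yellow_slot1 (a point): one of two equal slots of the yellow bay: the point where a module's origin is when fully home; axes as the module's then (x into the slot). Mouth at x = -1 mm: 56 mm of the slab go in to a solid stop, 54 with the handle stay out. Inside 54.2 wide, 9.8 high above the floor (z = 0); flared lead-ins and lip reach 11 in front of the mouth.
- yellow_slot2 (a point): one of two equal slots of the yellow bay: the point where a module's origin is when fully home; axes as the module's then (x into the slot). Mouth at x = -1 mm: 56 mm of the slab go in to a solid stop, 54 with the handle stay out. Inside 54.2 wide, 9.8 high above the floor (z = 0); flared lead-ins and lip reach 11 in front of the mouth.
- keeper (a joint): keeper strip with four orange teeth (8 mm wide, tops 28 above the bench, 3.5 behind the rear ends of home modules), sliding along the frame's y: 0 = shut, a tooth behind the middle of each slot; 0.035 m = fully open, teeth midway between slots, 5 clear of slab sides. Moved by holding its knob; friction about 2 N. A module not fully home blocks it.
- knob (a joint): clamp knob on the keeper strip: 0 = locked, 1.4 rad = free (stop), anticlockwise from above to free; friction 0.05 N m. Locked, its steel dog points to the robot and catches on a block of the frame so that the keeper cannot open; it clears the block from about 1 rad.
- knob_grip (a point): on the red knob's axis, 48 above the bench, at x = -68, y = 175 of the frame when the keeper is shut; moves with it. Grip: upright red bar 44 long by 12 mm thick, 26 to 56 above the bench. Axes turn with the knob: x along the bar, which lies along the frame's x when locked. The dog below it is 14 to 20 above the bench, reaching 37 from the axis.
- blue1: circuit module with blue handle: flat slab 110 (x) by 52 (y) by 8 mm, green board on top, about 0.2 kg; upright blue handle fin 30 (x) by 12 (y), rising 42 above the slab, its middle 31 behind the slab's centre (x = -31). Origin: centre of the slab's underside; x to the plain end that enters first, z up. Starts flat on the bench; may be absent.
- blue2: circuit module with blue handle: flat slab 110 (x) by 52 (y) by 8 mm, green board on top, about 0.2 kg; upright blue handle fin 30 (x) by 12 (y), rising 42 above the slab, its middle 31 behind the slab's centre (x = -31). Origin: centre of the slab's underside; x to the plain end that enters first, z up. Starts flat on the bench; may be absent.
- yellow1: circuit module with yellow handle: flat slab 110 (x) by 52 (y) by 8 mm, green board on top, about 0.2 kg; upright yellow handle fin 30 (x) by 12 (y), rising 42 above the slab, its middle 31 behind the slab's centre (x = -31). Origin: centre of the slab's underside; x to the plain end that enters first, z up. Starts flat on the bench; may be absent.
- yellow2: circuit module with yellow handle: flat slab 110 (x) by 52 (y) by 8 mm, green board on top, about 0.2 kg; upright yellow handle fin 30 (x) by 12 (y), rising 42 above the slab, its middle 31 behind the slab's centre (x = -31). Origin: centre of the slab's underside; x to the plain end that enters first, z up. Starts flat on the bench; may be absent.
- mug: blue mug, 76 mm across, 90 high, standing; not to be disturbed. Origin: centre of its underside.
- driver: green-handled screwdriver, 190 mm long, lying on the bench; not to be disturbed. Origin: under its middle, x along it to the tip.
- meter: yellow hand multimeter, 150 by 75 by 34 mm, lying on the bench; not to be disturbed. Origin: centre of its underside.
Mind the look-alikes: they are no part of the job. What is shaped like the blue2 but pink or purple is not meant.

How it is judged:
On the way, in this order (a step that is already met when the one before it is completed fails the run):
1. the knob is turned free while the keeper is still shut (value of joint knob above 1.15 rad and value of joint keeper below 0.006 m), for 0.1 s.
2. the keeper is slid open (value of joint keeper above 0.03 m), for 0.2 s.
3. every module present is fully home in a slot of its own colour, the keeper still open ((distance between blue1 and blue_slot1 below 0.006 m or distance between blue1 and blue_slot2 below 0.006 m) and (distance between blue2 and blue_slot1 below 0.006 m or distance between blue2 and blue_slot2 below 0.006 m) and (distance between yellow1 and yellow_slot1 below 0.006 m or distance between yellow1 and yellow_slot2 below 0.006 m) and (distance between yellow2 and yellow_slot1 below 0.006 m or distance between yellow2 and yellow_slot2 below 0.006 m) and value of joint keeper above 0.028 m), for 0.2 s.
4. the keeper is slid shut (value of joint keeper below 0.004 m), for 0.2 s.
At the end, for the whole second after the job is handed in: every module present rests within 6 mm of fully home in a slot of the bay of its handle's colour, the keeper is within 4 mm of shut and the knob within 0.25 rad of locked ((distance between blue1 and blue_slot1 below 0.006 m or distance between blue1 and blue_slot2 below 0.006 m) and (distance between blue2 and blue_slot1 below 0.006 m or distance between blue2 and blue_slot2 below 0.006 m) and (distance between yellow1 and yellow_slot1 below 0.006 m or distance between yellow1 and yellow_slot2 below 0.006 m) and (distance between yellow2 and yellow_slot1 below 0.006 m or distance between yellow2 and yellow_slot2 below 0.006 m) and value of joint keeper below 0.004 m and value of joint knob below 0.25 rad and linear speed of each of blue1, blue2, yellow1, yellow2 below 0.02 m/s); the robot touches nothing.
It fails at once if the mug is moved more than 30 mm (distance of mug from where it was at the start of the episode above 0.03 m).
It fails at once if the screwdriver is moved more than 30 mm (distance of driver from where it was at the start of the episode above 0.03 m).
It fails at once if the meter is moved more than 30 mm (distance of meter from where it was at the start of the episode above 0.03 m).
Of blue1, blue2, yellow1, yellow2 only 3 to 4 are there at a start; the rules pass over those that are not, and their reading is None.
At some moment in a run one of blue1, blue2, yellow1, yellow2 may be knocked a few centimetres aside while the robot is not near it.
Once in a run the grip may slacken for a moment while it holds something.
It also fails if it takes over 210 s, if anything falls off the work surface, if the arm or the gripper's body presses on something with over 40 N, if the wrist force passes 120 N, or if a joint passes its speed limit or range.

## Robot

A 6-joint arm with a two-finger parallel gripper is mounted at the origin on the work surface. World frame = base frame: x ahead of the robot, y to its left, z up, the work surface at z = 0. Lengths are in m, angles in rad, forces in N, time in s.
With the tool pointing down it reaches from about 0.275 to 0.875 m from the base axis. Payload 12.5 kg.
Tool frame: the origin (TCP) lies midway between the tips of the shut fingers; the grasp point (between the pads) lies 19 mm behind it (robot.hold_point_z is the distance from the TCP to the grasp point, in m); z points along the fingers, y is the line along which they close (so a half turn about z gives the same grasp; the last joint's range is limited). The gripper opens to 85 mm and grips with 20 to 120 N. Pads are 22 mm wide; open, the fingers measure 114 mm over their backs; the gripper's body (76 mm by 85 mm) begins 54 mm behind the grasp point. The pads swing forward as they close: fully open they stand 13 mm farther back than shut.
Start: joints at [1.111, 0.351, 1.652, -0, 1.139, -0.085], TCP at [0.201, 0.512, 0.231] pointing down, gripper open.
Joint ranges: [-2.75, 2.75], [-0.79, 2.1], [0.01, 2.65], [-1.57, 4.71], [0.07, 3.14], [-2.87, 2.87]. Speed limits (rad/s): [2.22, 2.22, 2.79, 3.14, 3.14, 3.14].

## Interface

Orientations are given as [roll, pitch, yaw] about the fixed x, y, z axes, in that order (R = Rz(yaw) Ry(pitch) Rx(roll)).
In Python, from cell import robot, snapshot, get_calibration gives the robot as it stands.
- The arm moves only by the tool play_rows, never from a script. Its argument "deltas" is a list of rows, each a list of 5 numbers: the opening, from 0 (shut) to 1 (fully open), then the shift along the tool's x, y, z scaled (see below), then the turn about the tool's z scaled (see below). In form: [[hand, x, y, z, twist], ...]. A call has 1 to 8 rows; each row is the pose to reach, as a shift and turn from the pose commanded when the call began, along the tool's axes at that moment; what a row does not reach only later rows make up. The controller multiplies each number of a shift by 20 cm and each number of a turn by 90 degrees. A row lasts 1/12 s, in which the tool goes at most 41.7 mm and 7.16 degrees, less where a joint would pass 70% of its speed; a pose out of reach is approached as far as the arm can. A call with a number of a shift or a turn outside -1 to 1 is refused whole. A call with a gripper value outside its range is refused whole. The fingers move at their own pace and stop on an object; "squeeze" is the grip in N (left out, the last holds). Time passes only in rows, so rows that repeat a pose let the fingers close. It gives the time, the measured TCP pose, the force, the opening and the grip force at its end, in the units of the state.
- robot.state(): the state, without advancing time (a new reading comes with each control period).
- snapshot(name): name is "scene" or "top"; returns the picture (400x640x3 uint8, blue, green, red); there is no depth.
- get_calibration(name): a dict with "fx", "fy", "cx", "cy" (pixels), "rvec" (rotation vector, rad) and "tvec" (3), from world to camera coordinates, as OpenCV has them. Camera axes: x right, y down, z forward; pixel columns grow to the right and rows downward; lengths in m; the calibration is good to about 2 mm. A picture is of the moment at which its call begins. get_calibration takes no time and is no camera call.
- robot.close_job(): hands the job in; it is judged then, once.
The state is a dict: "time_s": time; "q": joint angles; "joint_vel": joint speeds; "joint_efforts": joint torques, N m; "ee_pos": TCP position; "ee_rot": TCP orientation; "wrist_force": force on the tool from outside, world axes, zero at the start; "ft_torque": the same for the moment, N m; "gripper_width": finger opening in m; "grasp_force": force on a finger pad.
Only numpy, scipy, OpenCV 4.12 (cv2) and the standard library are available. Lean on these libraries where they do the work, as an engineer would, in place of code of your own. Each camera call takes 0.05 s, during which the arm holds its last target. There are 200 camera calls.

## Working session

There is one attempt and no reset: what is moved stays moved. The work goes in short steps, Python scripts to look and compute and a tool call to move; the robot and the scene stay as the last step left them, time stands still between calls to the robot, and variables do not carry over. Pictures are saved under pics/ and viewed, at most 14 in all, crops included, and the job is handed in when it is done.

Besides the shell and the picture viewer there is one more tool, called as name([rows], argument=value, ...), one row to a line, values as JSON. play_rows: Moves the arm, as the interface text tells. Its arguments: {"type":"object","properties":{"deltas":{"type":"array"},"squeeze":{"type":"number"}},"required":["deltas"]}

```bash
ls; mkdir -p pics; cat > h.py <<'E'
import numpy as np, cv2
from cell import robot, snapshot, get_calibration
def cal(n):
    c=get_calibration(n);K=np.array([[c['fx'],0,c['cx']],[0,c['fy'],c['cy']],[0,0,1.]])
    return K,cv2.Rodrigues(np.array(c['rvec'],float))[0],np.array(c['tvec'],float).ravel()
def ray(n,px,z):
    K,R,t=cal(n);d=(np.linalg.inv(K)@np.c_[np.atleast_2d(px),np.ones(len(np.atleast_2d(px)))].T)
    d=(R.T@d).T;o=-R.T@t
    return o+d*((z-o[2])/d[:,2])[:,None]
def proj(n,P):
    K,R,t=cal(n);p=(K@(R@np.atleast_2d(P).T+t[:,None])).T;return p[:,:2]/p[:,2:]
E
python3 - <<'E'
from h import *
for n in('scene','top'):
    im=snapshot(n);cv2.imwrite(f'pics/{n}0.png',im);K,R,t=cal(n);print(n,K[0,0],-R.T@t,(R.T@[0,0,1]))
print(robot.state())
E
```

```text
pics
scene 447.5759686139228 [ 1.03789501 -0.77504193  0.73039947] [-0.47265348  0.67368325 -0.56811052]
top 508.72126201302103 [0.17234874 0.0526411  1.77574671] [ 0.18709017  0.00722029 -0.98231621]
{'time_s': 0.1, 'q': array([ 1.11139661e+00,  3.51206798e-01,  1.65233641e+00, -2.24023894e-05,
        1.13911705e+00, -8.45953401e-02]), 'joint_vel': array([-1.80069754e-04,  8.84389124e-05, -2.74274512e-03,  4.57012022e-05,
        9.80973735e-05, -1.46046236e-04]), 'joint_efforts': array([-3.36465009e-04, -5.06832218e+01, -2.91877645e+01, -8.35940136e-05,
        2.57434527e-03,  6.69920814e-05]), 'ee_pos': array([0.20119849, 0.51156386, 0.23080787]), 'ee_rot': array([-3.14052715e+00, -6.99422162e-05,  2.76679762e+00]), 'wrist_force': array([ 0.46559854, -0.70939094, -0.88810301]), 'ft_torque': array([-0.01000617, -0.03145314, -0.0060605 ]), 'grasp_force': 0.0, 'gripper_width': 0.08514372729675303}
```

View pics/top0.png

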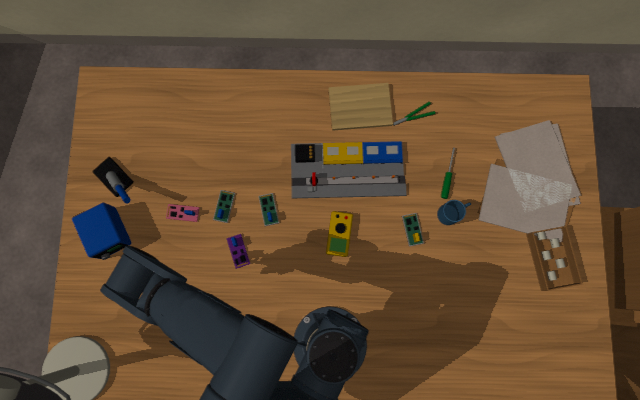

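View pics/scene0.png

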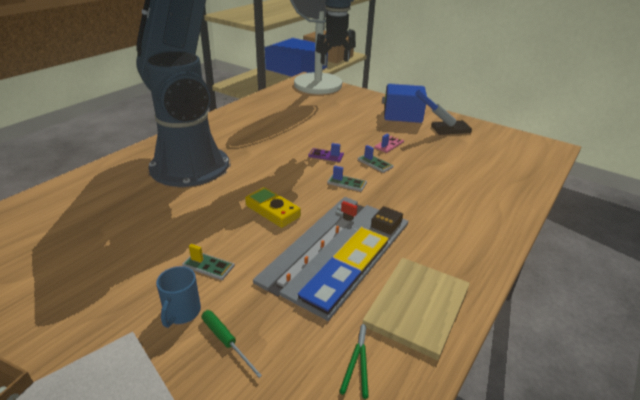

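```bash
cat >> h.py <<'E'
def blobs(hsv,lo,hi,amin=15,roi=None):
    m=cv2.inRange(hsv,lo,hi)
    if roi is not None:
        r=np.zeros_like(m);x0,y0,x1,y1=roi;r[y0:y1,x0:x1]=255;m&=r
    cs,_=cv2.findContours(m,cv2.RETR_EXTERNAL,cv2.CHAIN_APPROX_NONE)
    return [(cv2.contourArea(c),cv2.minAreaRect(c)) for c in cs if cv2.contourArea(c)>=amin]
E
python3 - <<'E'
from h import *
roi={'top':(160,135,440,275),'scene':(180,130,420,320)}
cols=dict(blue=((105,120,60),(125,255,255)),yel=((20,140,90),(33,255,255)),red=((0,150,80),(4,255,255)),orange=((5,150,150),(17,255,255)),green=((50,25,20),(100,160,140)),grey=((0,0,70),(180,45,200)))
for n in roi:
    im=cv2.imread(f'pics/{n}0.png');hsv=cv2.cvtColor(im,cv2.COLOR_BGR2HSV)
    for c,(lo,hi) in cols.items():
        for a,r in blobs(hsv,lo,hi,4 if c in('orange','red') else 20,roi[n]):
            z={'blue':.03,'yel':.03,'red':.056,'orange':.028,'green':.008,'grey':.012}[c]
            print(n,c,a,np.round(r[0],1),np.round(r[1],1),round(r[2]),'world',np.round(ray(n,[r[0]],z)[0],3), end='')
            print(np.round(ray(n,cv2.boxPoints(r),z)[:,:2],3).tolist() if a>150 and n=='top' else '')
im=cv2.imread('pics/top0.png')[135:275,160:440]
cv2.imwrite('pics/crop1.png',cv2.resize(im,None,fx=2.85,fy=2.85,interpolation=cv2.INTER_CUBIC))
E
```

```text
top blue 22.0 [233.2 240.9] [8.2 3.7] 74 world [0.338 0.336 0.03 ]
top blue 23.5 [188. 212.] [4. 8.] 90 world [0.435 0.498 0.03 ]
top blue 759.0 [382.5 152.5] [21. 39.] 90 world [ 0.661 -0.179  0.03 ][[0.699, -0.11], [0.701, -0.249], [0.624, -0.248], [0.622, -0.11]]
top yel 30.5 [415.6 237. ] [8.  5.1] 76 world [ 0.363 -0.291  0.03 ]
top yel 845.5 [338.8 233.5] [21.5 43.9] 8 world [ 0.37  -0.027  0.03 ][[0.299, 0.019], [0.45, 0.001], [0.442, -0.073], [0.291, -0.054]]
top yel 777.5 [342.5 152.5] [21. 39.] 90 world [ 0.659 -0.037  0.03 ][[0.696, 0.032], [0.699, -0.106], [0.622, -0.107], [0.619, 0.031]]
top red 25.0 [313.5 178. ] [12.  3.] 90 world [0.558 0.064 0.056]
top green 152.5 [337.9 244.5] [14.6 12.2] 8 world [ 0.334 -0.025  0.008][[0.316, 0.003], [0.358, -0.003], [0.352, -0.053], [0.31, -0.047]]
top green 331.0 [412.6 229.1] [30.  13.5] 77 world [ 0.393 -0.285  0.008][[0.438, -0.251], [0.45, -0.297], [0.348, -0.319], [0.336, -0.274]]
top green 316.5 [268.7 209.8] [27.7 13.1] 79 world [0.452 0.22  0.008][[0.495, 0.254], [0.505, 0.208], [0.409, 0.186], [0.399, 0.231]]
top green 3
[... 1353 characters left out ...]
2] [42.1 15.5] 18 world [ 0.388 -0.287  0.008]
scene green 78.5 [262.2 195.4] [ 7.2 15.2] 63 world [0.303 0.006 0.008]
scene green 95.0 [345.1 180.7] [31.6  7.7] 13 world [0.448 0.22  0.008]
scene green 68.0 [372.7 160.6] [25.   7.6] 27 world [0.452 0.38  0.008]
scene grey 121.0 [206.1 268.7] [52.4 16.5] 8 world [ 0.405 -0.302  0.012]
scene grey 8211.0 [330.3 251.4] [ 83.2 144.2] 39 world [ 0.598 -0.079  0.012]
scene grey 20.5 [186.1 180.7] [4.4 6.6] 72 world [ 0.077 -0.078  0.012]
scene grey 78.5 [346.3 182.8] [36.6  9.3] 12 world [0.46  0.207 0.012]
scene grey 65.5 [374.6 165.2] [33.9  7.8] 16 world [0.475 0.352 0.012]
scene grey 115.5 [216.8 167.8] [15.7 33.8] 33 world [0.093 0.03  0.012]
```

View pics/crop1.png

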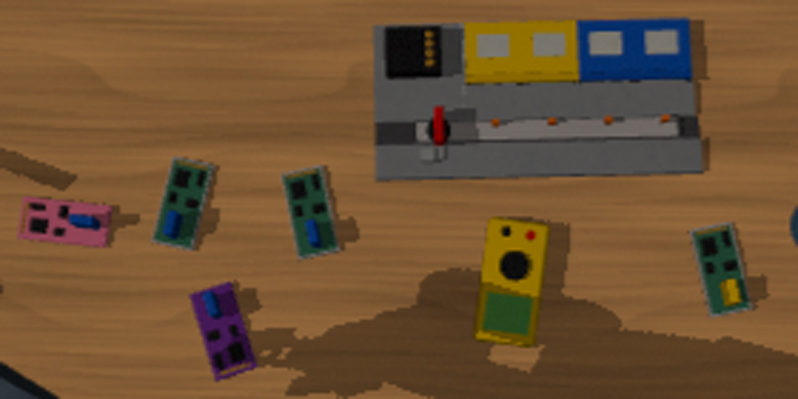

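```bash
cat >> h.py <<'E'
def edge(prof,thr):
    # first subpixel crossing of thr
    s=np.sign(prof-thr);i=np.where(s[:-1]*s[1:]<0)[0]
    return None if len(i)==0 else i[0]+(thr-prof[i[0]])/(prof[i[0]+1]-prof[i[0]])
def fit(pts):
    p=np.array(pts,float);
    for _ in range(3):
        vx,vy,x0,y0=cv2.fitLine(p.astype(np.float32),cv2.DIST_HUBER,0,.01,.01).ravel()
        d=abs((p[:,0]-x0)*vy-(p[:,1]-y0)*vx);p=p[d<max(2*np.median(d),.2)]
    return p
def yawfit(n,pts,z):
    w=ray(n,fit(pts),z)[:,:2];vx,vy,x0,y0=cv2.fitLine(w.astype(np.float32),cv2.DIST_L2,0,.01,.01).ravel()
    return np.round([x0,y0,vx,vy],4)
def avg(n,k=4): return np.mean([snapshot(n).astype(float) for _ in range(k)],0)
E
python3 - <<'E'
from h import *
im=avg('top');sat=(im.max(2)-im.min(2))/(im.max(2)+1)*255
np.save('top.npy',im)
# plate front edge rows 190..205: sat rises grey->wood
pts=[(c,190+e) for c in range(296,402) if (e:=edge(sat[190:206,c],100)) is not None]
l=yawfit('top',pts,.006);print('front',l,np.degrees(np.arctan2(l[2],-l[3])))
print(sat[188:206,350].astype(int), sat[140:200:,285:298][40].astype(int),sat[180,400:412].astype(int))
pts=[(285+e,r) for r in range(150,196) if (e:=edge(sat[r,285:297],100)) is not None];print('left',yawfit('top',pts,.012))
pts=[(400+e,r) for r in range(150,190) if (e:=edge(sat[r,400:412],100)) is not None];print('right',yawfit('top',pts,.012))
# roof front: sat high->low
pts=[(c,156+e) for c in list(range(326,360))+list(range(366,400)) if (e:=edge(sat[156:172,c],110)) is not None]
l=yawfit('top',pts,.02);print('rooffront',l,np.degrees(np.arctan2(l[2],-l[3])))
b=im[...,0]-im[...,2]
pts=[(c,136+e) for c in range(366,400) if (e:=edge(b[136:148,c],20)) is not None];print('blueback',yawfit('top',pts,.028))
pts=[(397+e,r) for r in range(144,162) if (e:=edge(b[r,397:410],20)) is not None];print('blueright',yawfit('top',pts,.028))
pts=[(355+e,r) for r in range(144,162) if (e:=edge(b[r,355:368],0)) is not None];print('bluemid',yawfit('top',pts,.028))
# modules: handle/board
hsv=cv2.cvtColor(im.astype(np.uint8),cv2.COLOR_BGR2HSV)
lab=cv2.cvtColor(im.astype(np.uint8),cv2.COLOR_BGR2LAB)
for nm,(x,y) in dict(bl=(225,206),bm=(269,209),ye=(413,229)).items():
    x0,y0=x-24,y-24;a=(lab[y0:y0+48,x0:x0+48,1].astype(float));up=cv2.resize(a,None,fx=4,fy=4,interpolation=cv2.INTER_CUBIC)
    roi=hsv[y0:y0+48,x0:x0+48]
    m=((up<130)*255).astype(np.uint8)
    cs,_=cv2.findContours(m,cv2.RETR_EXTERNAL,cv2.CHAIN_APPROX_NONE);c=max(cs,key=cv2.contourArea);r=cv2.minAreaRect(c)
    box=(cv2.boxPoints(r)+.5)/4-.5+[x0,y0];w=ray('top',box,.008)[:,:2]
    e1,e2=w[1]-w[0],w[2]-w[1]; L=e1 if np.linalg.norm(e1)>np.linalg.norm(e2) else e2; L=L*np.sign(L[0])
    print(nm,'ctr',w.mean(0).round(4),'size',np.linalg.norm(e1).round(4),np.linalg.norm(e2).round(4),'yaw',np.degrees(np.arctan2(L[1],L[0])).round(1))
E
```

```text
front [ 0.5038 -0.0619  0.0408 -0.9992] 2.3382404
[  8   6   5   6   5   5   4   6   6 135 151 151 153 150 150 149 150 149] [151 150 152 151 149 152 125  61  20  15  20  14  15] [ 20  15  17  20  20 139 151 149 149 151 153 153]
left [0.5953 0.1456 0.9991 0.0435]
right [ 0.6047 -0.2564  0.9954  0.0956]
rooffront [ 0.6235 -0.1133  0.0434 -0.9991] 2.487313
blueback [ 0.7025 -0.1797  0.0379 -0.9993]
blueright [ 0.6626 -0.2482  0.9992  0.0388]
bluemid [ 0.6605 -0.1083  0.999   0.0453]
bl ctr [0.4629 0.3785] size 0.1096 0.0534 yaw -11.0
bm ctr [0.4544 0.2204] size 0.0524 0.1095 yaw 13.1
ye ctr [ 0.3927 -0.2851] size 0.0528 0.1102 yaw 12.3
```

```bash
cat >> h.py <<'E'
O=np.array([.6333,-.109]);YR=2.4
def fr(x,y):
    a=np.radians(YR);c,s=np.cos(a),np.sin(a);return O+[c*x-s*y,s*x+c*y]
def go(xy,z,yaw,rows=8,st=None):
    """print scaled deltas from present pose to world target; yaw deg"""
    s=robot.state();p=s['ee_pos'];Y=s['ee_rot'][2];d=np.r_[xy,z]-p
    tx=np.array([np.cos(Y),np.sin(Y)]);ty=np.array([np.sin(Y),-np.cos(Y)])
    dy=yaw-np.degrees(Y);dy=(dy+180)%360-180
    if isinstance(st,(int,float)): dy=yaw-np.degrees(Y)+st
    print('t',round(s['time_s'],2),'pos',p.round(4),'yaw',np.degrees(Y).round(2),'rp',s['ee_rot'][:2].round(3),'q6',s['q'][5].round(2),'w',s['gripper_width'].round(4),'f',s['wrist_force'].round(1))
    print('-> delta',np.round(np.r_[d[:2]@tx,d[:2]@ty,-d[2]]/.2,4),'twist',round(-dy/90,4))
E
python3 -c "
from h import *
print(fr(-.068,.175)); go(fr(-.068,.175),.13,2.4)"
```

```text
[0.55803141 0.06299895]Traceback (most recent call last):
  File "<string>", line 3, in <module>
    print(fr(-.068,.175)); go(fr(-.068,.175),.13,2.4)
                           ~~^^^^^^^^^^^^^^^^^^^^^^^^
  File "h.py", line 41, in go
    print('t',round(s['time_s'],2),'pos',p.round(4),'yaw',np.degrees(Y).round(2),'rp',s['ee_rot'][:2].round(3),'q6',s['q'][5].round(2),'w',s['gripper_width'].round(4),'f',s['wrist_force'].round(1))
                                                                                                                                           ^^^^^^^^^^^^^^^^^^^^^^^^
AttributeError: 'float' object has no attribute 'round'
```

```bash
sed -i "s/s\['gripper_width'\].round(4)/round(s['gripper_width'],4)/" h.py
python3 -c "
from h import *
go(fr(-.068,.175),.13,2.4)"
```

```text
t 0.3 pos [0.2013 0.5117 0.2311] yaw 158.52 rp [-3.141 -0.   ] q6 -0.08 w 0.0856 f [0.1 0.5 0.3]
-> delta [-2.4813 -1.4349  0.5056] twist 1.7347
```

play_rows([
  [0.5, -1, -0.58, 0, 0.6],
  [0.5, -1, -0.58, 0, 0.6],
  [0.5, -1, -0.58, 0, 0.6],
  [0.5, -1, -0.58, 0, 0.6],
  [0.5, -1, -0.58, 0, 0.6],
  [0.5, -1, -0.58, 0, 0.6],
  [0.5, -1, -0.58, 0, 0.6],
  [0.5, -1, -0.58, 0, 0.6],
], squeeze=40)

```text
time_s: 0.97
ee_pos: [0.3458, 0.3295, 0.2314]
ee_rot: [3.141, -0.0, 1.815]
wrist_force: [0.2, -0.1, 0.3]
gripper_width: 0.0424
grasp_force: 0.0
```

```bash
python3 -c "
from h import *
go(fr(-.068,.175),.13,2.4)"
```

```text
t 0.97 pos [0.3458 0.3295 0.2314] yaw 103.97 rp [ 3.141 -0.   ] q6 0.42 w 0.0424 f [ 0.2 -0.1  0.3]
-> delta [-1.5493  0.7078  0.5069] twist 1.1286
```

play_rows([
  [0.5, -0.9, 0.41, 0.2, 0.6],
  [0.5, -0.9, 0.41, 0.2, 0.6],
  [0.5, -0.9, 0.41, 0.2, 0.6],
  [0.5, -0.9, 0.41, 0.2, 0.6],
  [0.5, -0.9, 0.41, 0.2, 0.6],
  [0.5, -0.9, 0.41, 0.2, 0.6],
  [0.5, -0.9, 0.41, 0.2, 0.6],
  [0.5, -0.9, 0.41, 0.2, 0.6],
])

```text
time_s: 1.63
ee_pos: [0.4698, 0.1763, 0.191]
ee_rot: [-3.141, 0.0, 0.873]
wrist_force: [-0.6, 0.1, 0.4]
gripper_width: 0.0426
grasp_force: 0.0
```

```bash
python3 -c "
from h import *
go(fr(-.068,.175),.13,2.4)"
```

```text
t 1.63 pos [0.4698 0.1763 0.191 ] yaw 50.04 rp [-3.141  0.   ] q6 0.96 w 0.0426 f [-0.6  0.1  0.4]
-> delta [-0.1507  0.7021  0.305 ] twist 0.5294
```

play_rows([
  [0.5, -0.151, 0.702, 0.305, 0.529],
  [0.5, -0.151, 0.702, 0.305, 0.529],
  [0.5, -0.151, 0.702, 0.305, 0.529],
  [0.5, -0.151, 0.702, 0.305, 0.529],
  [0.5, -0.151, 0.702, 0.305, 0.529],
  [0.5, -0.151, 0.702, 0.305, 0.529],
  [0.5, -0.151, 0.702, 0.305, 0.529],
  [0.5, -0.151, 0.702, 0.305, 0.529],
])

```text
time_s: 2.3
ee_pos: [0.5587, 0.0642, 0.1301]
ee_rot: [-3.142, 0.0, 0.047]
wrist_force: [-0.5, 0.7, 0.0]
gripper_width: 0.0428
grasp_force: 0.0
```

```bash
python3 -c "
from h import *
im=snapshot('scene')[150:300,250:430];cv2.imwrite('pics/s1.png',cv2.resize(im,None,fx=4,fy=4))
go(fr(-.068,.175),.031,2.4)"
```

```text
t 2.35 pos [0.5586 0.0643 0.1302] yaw 3.0 rp [3.142 0.   ] q6 1.55 w 0.0429 f [-0.1 -0.2  0.7]
-> delta [-0.0034  0.0065  0.4959] twist 0.0067
```

View pics/s1.png

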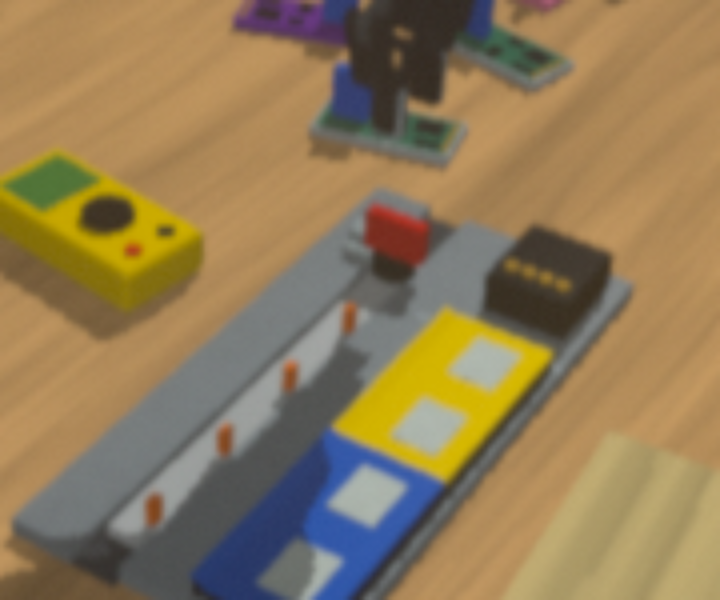

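play_rows([
  [0.5, -0.003, 0.004, 0.2, 0],
  [0.5, -0.003, 0.004, 0.4, 0],
  [0.5, -0.003, 0.004, 0.5, 0],
  [0.5, -0.003, 0.004, 0.5, 0],
  [0.5, -0.003, 0.004, 0.5, 0],
])

```text
time_s: 2.77
ee_pos: [0.5579, 0.0637, 0.0302]
ee_rot: [-3.142, 0.001, 0.053]
wrist_force: [1.0, -0.0, 0.6]
gripper_width: 0.0426
grasp_force: 0.0
```

play_rows([
  [0, 0, 0, 0, 0],
  [0, 0, 0, 0, 0],
  [0, 0, 0, 0, 0],
  [0, 0, 0, 0, 0],
  [0, 0, 0, 0, 0],
])

```text
time_s: 3.18
ee_pos: [0.5592, 0.064, 0.0322]
ee_rot: [-3.141, -0.003, 0.051]
wrist_force: [-1.2, 2.6, 7.7]
gripper_width: 0.0117
grasp_force: 41.9
```

```bash
python3 -c "
from h import *
go(fr(-.068,.175),.031,82.6)"
```

```text
t 3.18 pos [0.5592 0.064  0.0322] yaw 2.93 rp [-3.141e+00 -3.000e-03] q6 1.55 w 0.0117 f [-1.2  2.6  7.7]
-> delta [-0.0061  0.0047  0.0059] twist -0.8852
```

play_rows([
  [0, 0, 0, 0, -0.45],
  [0, 0, 0, 0, -0.45],
  [0, 0, 0, 0, -0.45],
  [0, 0, 0, 0, -0.45],
  [0, 0, 0, 0, -0.45],
  [0, 0, 0, 0, -0.45],
  [0, 0, 0, 0, -0.45],
])

```text
time_s: 3.77
ee_pos: [0.5589, 0.0647, 0.0322]
ee_rot: [3.141, -0.003, 0.763]
wrist_force: [-2.9, 7.5, 8.0]
gripper_width: 0.0112
grasp_force: 42.1
```

play_rows([
  [0, 0, 0, 0, -0.44],
  [0, 0, 0, 0, -0.44],
  [0, 0, 0, 0, -0.44],
  [0, 0, 0, 0, -0.44],
  [0, 0, 0, 0, -0.44],
  [0, 0, 0, 0, -0.44],
  [0, 0, 0, 0, -0.44],
  [0, 0, 0, 0, -0.44],
])

```text
time_s: 4.43
ee_pos: [0.5583, 0.065, 0.0322]
ee_rot: [3.141, -0.002, 1.449]
wrist_force: [-5.8, 9.9, 11.8]
gripper_width: 0.011
grasp_force: 42.6
```

```bash
python3 -c "
from h import *
go(fr(-.068,.175),.031,82.6);print(robot.state()['ft_torque'])
im=snapshot('scene')[150:300,250:430];cv2.imwrite('pics/s2.png',cv2.resize(im,None,fx=4,fy=4))"
```

```text
t 4.43 pos [0.5583 0.065  0.0322] yaw 83.03 rp [ 3.141e+00 -2.000e-03] q6 0.15 w 0.011 f [-5.8  9.9 11.8]
-> delta [-0.0101 -0.0001  0.0058] twist 0.0048
[ 2.02153378  1.0180963  -0.04366957]
```

View pics/s2.png

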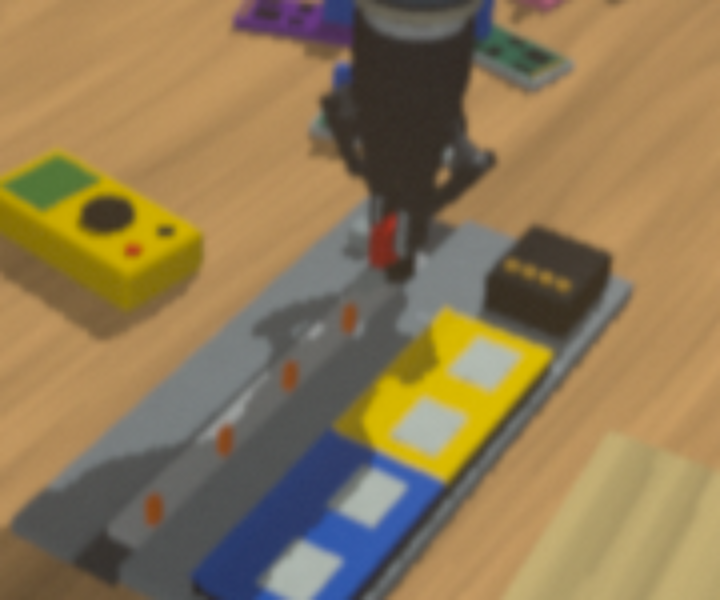

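play_rows([
  [0, 0.06, -0.01, 0, 0],
  [0, 0.12, -0.02, 0, 0],
  [0, 0.185, -0.031, 0, 0],
  [0, 0.185, -0.031, 0, 0],
  [0, 0.185, -0.031, 0, 0],
  [0, 0.185, -0.031, 0, 0],
])

```text
time_s: 4.98
ee_pos: [0.5569, 0.1014, 0.0321]
ee_rot: [3.14, -0.001, 1.449]
wrist_force: [-4.7, 1.6, 8.6]
gripper_width: 0.0111
grasp_force: 42.4
```

```bash
python3 -c "
from h import *
go(fr(-.068,.21),.031,82.6);print(robot.state()['ft_torque'])"
```

```text
t 4.98 pos [0.5569 0.1014 0.0321] yaw 83.02 rp [ 3.14e+00 -1.00e-03] q6 0.22 w 0.0111 f [-4.7  1.6  8.6]
-> delta [-0.0174  0.0006  0.0055] twist 0.0046
[ 0.66804036  0.75663585 -0.1637426 ]
```

play_rows([
  [0, 0.012, -0.002, 0, 0],
  [0, 0.012, -0.002, 0, 0],
  [0, 0.012, -0.002, 0, 0],
])

```text
time_s: 5.23
ee_pos: [0.5568, 0.102, 0.032]
ee_rot: [3.14, 0.002, 1.449]
wrist_force: [-2.9, -13.5, 10.3]
gripper_width: 0.0112
grasp_force: 42.5
```

```bash
python3 -c "
from h import *
im=avg('scene',2);cv2.imwrite('pics/s3.png',cv2.resize(im[150:300,250:430],None,fx=4,fy=4))
go(fr(-.068,.21),.12,82.6)
hsv=cv2.cvtColor(im.astype(np.uint8),cv2.COLOR_BGR2HSV)
o=cv2.imread('pics/scene0.png');h0=cv2.cvtColor(o,cv2.COLOR_BGR2HSV)
for h in(h0,hsv):
  print([ray('scene',[np.array(r[0])],.024)[0][:2].round(4).tolist() for a,r in blobs(h,(3,120,90),(13,255,255),2,(270,215,345,290))])
"
```

```text
t 5.33 pos [0.5568 0.102  0.032 ] yaw 83.03 rp [3.14e+00 2.00e-03] q6 0.22 w 0.0112 f [ -3.6 -15.4   9.5]
-> delta [-0.0201  0.0012 -0.4398] twist 0.0048
[[0.5788, -0.2186], [0.5751, -0.1472], [0.5725, -0.079], [0.5699, -0.0093]]
[[0.5779, -0.1831], [0.5752, -0.1156], [0.5707, -0.0441], [0.5671, 0.0255]][ WARN:0@2.098] global loadsave.cpp:1063 imwrite_ Unsupported depth image for selected encoder is fallbacked to CV_8U.
```

View pics/s3.png

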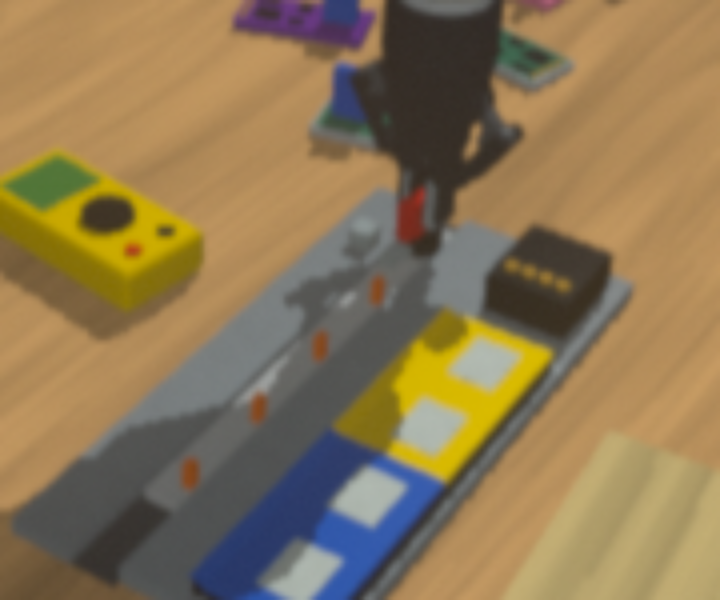

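play_rows([
  [0.35, 0, 0, 0, 0],
  [0.35, 0, 0, 0, 0],
  [0.35, 0, 0, 0, 0],
  [0.35, 0, 0, -0.2, 0],
  [0.35, 0, 0, -0.4, 0],
  [0.35, 0, 0, -0.5, 0],
  [0.35, 0, 0, -0.5, 0],
])

```text
time_s: 5.92
ee_pos: [0.5587, 0.104, 0.1353]
ee_rot: [3.134, -0.002, 1.449]
wrist_force: [1.1, 0.1, 0.6]
gripper_width: 0.0301
grasp_force: 0.0
```

```bash
sed -i 's/^O=.*;/O=np.array([.6333,-.108]);/' h.py; cat >> h.py <<'E'
def mods(px):
    im=avg('top',2);lab=cv2.cvtColor(im.astype(np.uint8),cv2.COLOR_BGR2LAB);out=[]
    for x,y in px:
        x0,y0=x-24,y-24;up=cv2.resize(lab[y0:y0+48,x0:x0+48,1].astype(float),None,fx=4,fy=4,interpolation=cv2.INTER_CUBIC)
        cs,_=cv2.findContours(((up<130)*255).astype(np.uint8),cv2.RETR_EXTERNAL,cv2.CHAIN_APPROX_NONE);r=cv2.minAreaRect(max(cs,key=cv2.contourArea))
        box=(cv2.boxPoints(r)+.5)/4-.5+[x0,y0];w=ray('top',box,.008)[:,:2]
        e=[w[1]-w[0],w[2]-w[1]];e.sort(key=np.linalg.norm);L=e[1]*np.sign(e[1][0]);u=L/np.linalg.norm(L);c=w.mean(0)
        print('ctr',c.round(4),'size',[np.linalg.norm(v).round(4) for v in e],'yaw',np.degrees(np.arctan2(u[1],u[0])).round(1),'handle',(c-.031*u).round(4));out.append((c,c-.031*u,np.degrees(np.arctan2(u[1],u[0]))))
    return out
E
python3 -c "
from h import *
m=mods([(225,206),(269,209),(413,229)])
cv2.imwrite('pics/t4.png',snapshot('top'))
go(m[1][1],.12,m[1][2]);go(m[1][1],.12,m[1][2]+180)"
```

```text
ctr [0.4628 0.3784] size [np.float64(0.0533), np.float64(0.1099)] yaw -11.2 handle [0.4324 0.3844]
ctr [0.4575 0.1957] size [np.float64(0.1199), np.float64(0.1702)] yaw 1.5 handle [0.4265 0.1949]
ctr [ 0.3927 -0.285 ] size [np.float64(0.0526), np.float64(0.1098)] yaw 12.4 handle [ 0.3624 -0.2917]
t 6.07 pos [0.5559 0.1036 0.1298] yaw 83.03 rp [-3.141  0.   ] q6 0.22 w 0.0298 f [-0.7 -0.7 -1. ]
-> delta [ 0.3747 -0.6977  0.0488] twist 0.9059
t 6.07 pos [0.5559 0.1036 0.1298] yaw 83.03 rp [-3.141  0.   ] q6 0.22 w 0.0298 f [-0.7 -0.7 -1. ]
-> delta [ 0.3747 -0.6977  0.0488] twist -1.0941
```

View pics/t4.png

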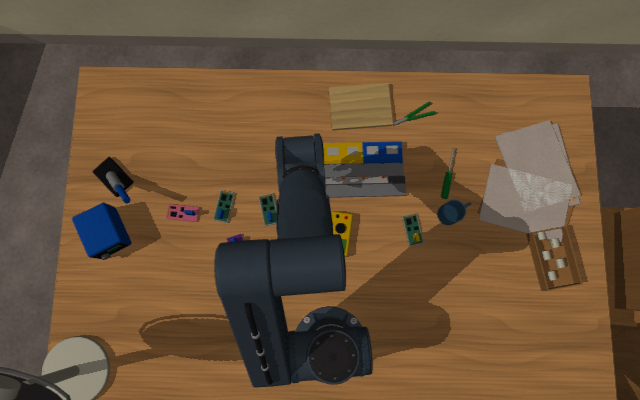

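```bash
python3 -c "
from h import *
go([.4242,.2134],.10,13.1)"
```

```text
t 6.07 pos [0.5559 0.1036 0.1298] yaw 83.03 rp [-3.141  0.   ] q6 0.22 w 0.0298 f [-0.7 -0.7 -1. ]
-> delta [ 0.4651 -0.7204  0.1488] twist 0.777
```

play_rows([
  [0.6, 0.465, -0.72, 0.05, 0.6],
  [0.6, 0.465, -0.72, 0.05, 0.6],
  [0.6, 0.465, -0.72, 0.05, 0.6],
  [0.6, 0.465, -0.72, 0.05, 0.6],
  [0.6, 0.465, -0.72, 0.05, 0.6],
  [0.6, 0.465, -0.72, 0.05, 0.6],
  [0.6, 0.465, -0.72, 0.1, 0.6],
  [0.6, 0.465, -0.72, 0.1, 0.6],
])

```text
time_s: 6.73
ee_pos: [0.4232, 0.2132, 0.108]
ee_rot: [-3.141, 0.004, 0.501]
wrist_force: [-0.4, -0.5, -0.6]
gripper_width: 0.0511
grasp_force: 0.0
```

```bash
python3 -c "
from h import *
go([.4242,.2134],.08,13.1)"
```

```text
t 6.73 pos [0.4232 0.2132 0.108 ] yaw 28.68 rp [-3.141  0.004] q6 1.44 w 0.0511 f [-0.4 -0.5 -0.6]
-> delta [0.0051 0.0015 0.1399] twist 0.1731
```

play_rows([
  [0.6, 0.004, 0.001, 0, 0.173],
  [0.6, 0.004, 0.001, 0, 0.173],
  [0.6, 0.004, 0.001, 0, 0.173],
  [0.6, 0.004, 0.001, 0.2, 0.173],
  [0.6, 0.004, 0.001, 0.4, 0.173],
  [0.6, 0.004, 0.001, 0.45, 0.173],
  [0.6, 0.004, 0.001, 0.45, 0.173],
  [0.6, 0.004, 0.001, 0.45, 0.173],
])

```text
time_s: 7.4
ee_pos: [0.4255, 0.2135, 0.0206]
ee_rot: [3.141, 0.001, 0.236]
wrist_force: [-1.0, 0.4, 0.7]
gripper_width: 0.0514
grasp_force: 0.0
```

play_rows([
  [0, 0, 0, 0, 0],
  [0, 0, 0, 0, 0],
  [0, 0, 0, 0, 0],
  [0, 0, 0, 0, 0],
  [0, 0, 0, 0, 0],
  [0, 0, 0, 0, 0],
], squeeze=50)

```text
time_s: 7.9
ee_pos: [0.4263, 0.2138, 0.0216]
ee_rot: [-3.141, -0.002, 0.235]
wrist_force: [-1.6, -0.2, 10.1]
gripper_width: 0.0118
grasp_force: 51.2
```

```bash
python3 -c "
from h import *
go([.4242,.2134],.08,2.4)
im=avg('scene',2).astype(np.uint8);cv2.imwrite('pics/s5.png',cv2.resize(im[110:230,260:420],None,fx=4.5,fy=4.5))"
```

```text
t 7.9 pos [0.4263 0.2138 0.0216] yaw 13.44 rp [-3.141e+00 -2.000e-03] q6 1.7 w 0.0118 f [-1.6 -0.2 10.1]
-> delta [-1.050e-02 -2.000e-04 -2.921e-01] twist 0.1227
```

View pics/s5.png

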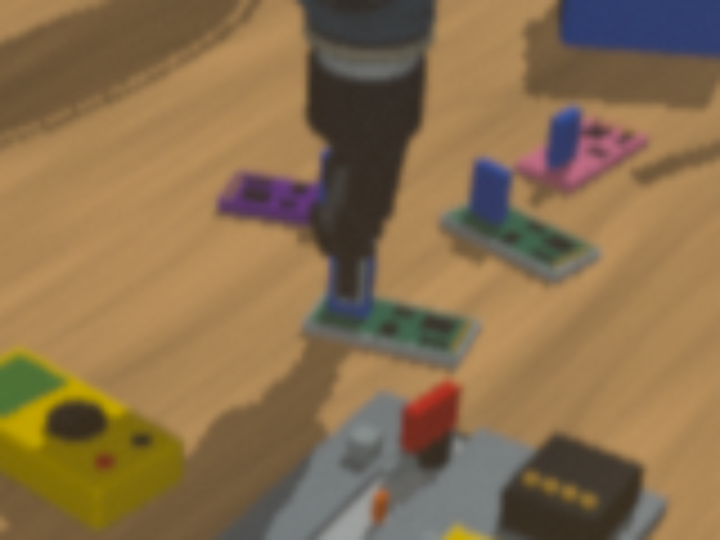

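play_rows([
  [0, 0, 0, -0.15, 0],
  [0, 0, 0, -0.3, 0],
  [0, 0, 0, -0.5, 0],
  [0, 0, 0, -0.5, 0],
  [0, 0, 0, -0.5, 0],
])

```text
time_s: 8.42
ee_pos: [0.4264, 0.2139, 0.1223]
ee_rot: [-3.141, -0.004, 0.235]
wrist_force: [0.8, -0.3, -3.0]
gripper_width: 0.0113
grasp_force: 49.7
```

```bash
python3 -c "
from h import *
print(fr(-.102,-.105));go(fr(-.102,-.105),.12,2.4)"
```

```text
[ 0.53578641 -0.21717921]
t 8.42 pos [0.4264 0.2139 0.1223] yaw 13.46 rp [-3.141 -0.004] q6 1.7 w 0.0113 f [ 0.8 -0.3 -3. ]
-> delta [0.0302 2.2234 0.0114] twist 0.1228
```

play_rows([
  [0, 0, 0.1, 0, 0.02],
  [0, 0, 0.25, 0, 0.05],
  [0, 0, 0.4, 0, 0.08],
  [0, 0, 0.55, 0, 0.12],
  [0, 0, 0.7, 0, 0.12],
  [0, 0, 0.85, 0, 0.12],
  [0, 0, 1, 0, 0.12],
  [0, 0, 1, 0, 0.12],
])

```text
time_s: 9.08
ee_pos: [0.4723, 0.0153, 0.1191]
ee_rot: [3.141, 0.001, 0.043]
wrist_force: [-0.1, 0.5, -2.0]
gripper_width: 0.0112
grasp_force: 49.9
```

```bash
python3 -c "
from h import *
go(fr(-.102,-.105),.12,2.4)"
```

```text
t 9.08 pos [0.4723 0.0153 0.1191] yaw 2.48 rp [3.141e+00 1.000e-03] q6 1.46 w 0.0112 f [-0.1  0.5 -2. ]
-> delta [ 0.2668  1.175  -0.0043] twist 0.0009
```

play_rows([
  [0, 0.03, 0.1, 0, 0],
  [0, 0.08, 0.25, 0, 0],
  [0, 0.12, 0.4, 0, 0],
  [0, 0.16, 0.55, 0, 0],
  [0, 0.2, 0.7, 0, 0],
  [0, 0.24, 0.85, 0, 0],
  [0, 0.267, 1, 0, 0],
  [0, 0.267, 1, 0, 0],
])

```text
time_s: 9.75
ee_pos: [0.5351, -0.1822, 0.119]
ee_rot: [3.141, 0.0, 0.044]
wrist_force: [0.4, -0.2, -2.1]
gripper_width: 0.0112
grasp_force: 50.2
```

```bash
python3 -c "
from h import *
go(fr(-.102,-.105),.06,2.4)"
```

```text
t 9.75 pos [ 0.5351 -0.1822  0.119 ] yaw 2.5 rp [3.141 0.   ] q6 1.12 w 0.0112 f [ 0.4 -0.2 -2.1]
-> delta [-0.004   0.1749  0.2948] twist 0.0011
```

Lateral finish, then down to a TCP height of 60 mm (underside about 38 mm), and a look.

play_rows([
  [0, -0.004, 0.1, 0, 0.001],
  [0, -0.004, 0.175, 0, 0.001],
  [0, -0.004, 0.175, 0.1, 0.001],
  [0, -0.004, 0.175, 0.2, 0.001],
  [0, -0.004, 0.175, 0.295, 0.001],
  [0, -0.004, 0.175, 0.295, 0.001],
  [0, -0.004, 0.175, 0.295, 0.001],
])

```text
time_s: 10.33
ee_pos: [0.5347, -0.2128, 0.0603]
ee_rot: [-3.14, 0.002, 0.045]
wrist_force: [-0.1, -0.2, -2.3]
gripper_width: 0.0107
grasp_force: 50.1
```

```bash
python3 -c "
from h import *
go(fr(-.102,-.105),.036,2.4)
im=avg('scene',2).astype(np.uint8);cv2.imwrite('pics/s6.png',cv2.resize(im[190:340,200:380],None,fx=4,fy=4))"
```

```text
t 10.33 pos [ 0.5347 -0.2128  0.0603] yaw 2.57 rp [-3.14e+00  2.00e-03] q6 1.07 w 0.0107 f [-0.1 -0.2 -2.3]
-> delta [0.0044 0.022  0.1216] twist 0.0019
```

View pics/s6.png

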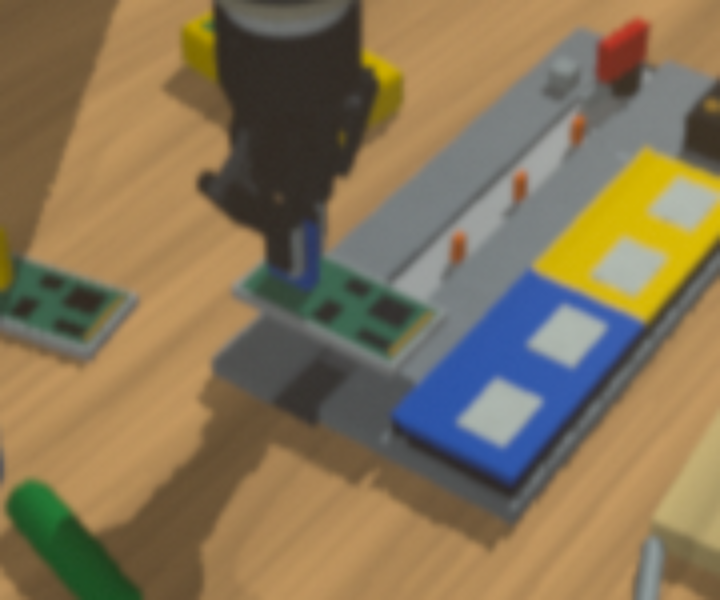

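play_rows([
  [0, 0.004, 0.022, 0, 0],
  [0, 0.004, 0.022, 0.05, 0],
  [0, 0.004, 0.022, 0.1, 0],
  [0, 0.004, 0.022, 0.1, 0],
  [0, 0.004, 0.022, 0.1, 0],
])

```text
time_s: 10.85
ee_pos: [0.5359, -0.2174, 0.0404]
ee_rot: [-3.141, 0.002, 0.045]
wrist_force: [0.5, 0.1, -2.9]
gripper_width: 0.0111
grasp_force: 50.1
```

```bash
python3 -c "
from h import *
go(fr(-.102,-.105),.036,2.4)"
```

```text
t 10.85 pos [ 0.5359 -0.2174  0.0404] yaw 2.55 rp [-3.141e+00  2.000e-03] q6 1.06 w 0.0111 f [ 0.5  0.1 -2.9]
-> delta [-0.0004 -0.0012  0.022 ] twist 0.0017
```

play_rows([
  [0, 0, 0, 0.01, 0],
  [0, 0, 0, 0.025, 0],
  [0, 0, 0, 0.032, 0],
  [0, 0, 0, 0.032, 0],
])

```text
time_s: 11.18
ee_pos: [0.5363, -0.2176, 0.0346]
ee_rot: [-3.141, 0.0, 0.045]
wrist_force: [0.5, -0.1, -2.4]
gripper_width: 0.0111
grasp_force: 50.1
```

```bash
python3 -c "
from h import *
go(fr(-.030,-.105),.036,2.4)"
```

```text
t 11.18 pos [ 0.5363 -0.2176  0.0346] yaw 2.56 rp [-3.141  0.   ] q6 1.06 w 0.0111 f [ 0.5 -0.1 -2.4]
-> delta [ 0.3576 -0.0012 -0.0069] twist 0.0018
```

play_rows([
  [0, 0, 0, 0.008, 0],
  [0, 0, 0, 0.008, 0],
  [0, 0, 0, 0.008, 0],
])

```text
time_s: 11.43
ee_pos: [0.5366, -0.2177, 0.0336]
ee_rot: [3.141, -0.0, 0.045]
wrist_force: [-1.9, 1.3, 2.0]
gripper_width: 0.0112
grasp_force: 50.8
```

play_rows([
  [0, 0.04, 0, 0, 0],
  [0, 0.08, 0, 0, 0],
  [0, 0.12, 0, 0, 0],
  [0, 0.16, 0, 0, 0],
  [0, 0.2, 0, 0, 0],
  [0, 0.2, 0, 0, 0],
])

```text
time_s: 11.93
ee_pos: [0.5783, -0.216, 0.0336]
ee_rot: [3.141, -0.002, 0.045]
wrist_force: [4.2, -0.1, 2.1]
gripper_width: 0.0114
grasp_force: 51.0
```

```bash
python3 -c "
from h import *
go(fr(-.030,-.105),.034,2.4);print(robot.state()['ft_torque'])"
```

```text
t 11.93 pos [ 0.5783 -0.216   0.0336] yaw 2.58 rp [ 3.141e+00 -2.000e-03] q6 1.09 w 0.0114 f [ 4.2 -0.1  2.1]
-> delta [ 0.1473 -0.0024 -0.002 ] twist 0.002
[ 0.07250191 -0.57985684  0.02609664]
```

play_rows([
  [0, 0.04, 0, 0, 0],
  [0, 0.08, 0, 0, 0],
  [0, 0.12, 0, 0, 0],
  [0, 0.14, 0, 0, 0],
  [0, 0.15, 0, 0, 0],
  [0, 0.15, 0, 0, 0],
])

```text
time_s: 12.43
ee_pos: [0.6067, -0.2146, 0.0336]
ee_rot: [3.141, -0.0, 0.045]
wrist_force: [-2.8, 0.2, 5.5]
gripper_width: 0.0111
grasp_force: 51.4
```

```bash
python3 -c "
from h import *
go(fr(-.030,-.105),.034,2.4);print(robot.state()['ft_torque'])"
```

```text
t 12.43 pos [ 0.6067 -0.2146  0.0336] yaw 2.57 rp [ 3.141 -0.   ] q6 1.11 w 0.0111 f [-2.8  0.2  5.5]
-> delta [ 0.0053 -0.002  -0.0019] twist 0.0019
[-0.08252945  0.3069455  -0.0446226 ]
```

play_rows([
  [0, 0.01, 0, 0, 0],
  [0, 0.02, 0, 0, 0],
  [0, 0.02, 0, 0, 0],
])

```text
time_s: 12.68
ee_pos: [0.6101, -0.2145, 0.0336]
ee_rot: [-3.142, 0.001, 0.045]
wrist_force: [-6.4, -0.2, 8.5]
gripper_width: 0.0115
grasp_force: 51.7
```

play_rows([
  [0, 0.01, 0, 0, 0],
  [0, 0.02, 0, 0, 0],
  [0, 0.02, 0, 0, 0],
])

```text
time_s: 12.93
ee_pos: [0.6102, -0.2142, 0.0335]
ee_rot: [-3.139, 0.01, 0.045]
wrist_force: [-30.9, -0.5, 24.1]
gripper_width: 0.0111
grasp_force: 54.3
```

play_rows([
  [0.35, -0.015, 0, 0, 0],
  [0.35, -0.015, 0, 0, 0],
  [0.35, -0.015, 0, 0, 0],
  [0.35, -0.015, 0, 0, 0],
  [0.35, -0.015, 0, -0.2, 0],
  [0.35, -0.015, 0, -0.4, 0],
  [0.35, -0.015, 0, -0.5, 0],
  [0.35, -0.015, 0, -0.5, 0],
])

```text
time_s: 13.6
ee_pos: [0.6139, -0.2152, 0.1386]
ee_rot: [3.138, -0.008, 0.045]
wrist_force: [1.3, 0.0, 0.4]
gripper_width: 0.0298
grasp_force: 0.0
```

```bash
python3 -c "
from h import *
im=avg('scene',2).astype(np.uint8);cv2.imwrite('pics/s7.png',cv2.resize(im[130:340,180:420],None,fx=3,fy=2.8))
m=mods([(225,206),(413,229)])
go([.4324,.3844],.12,-11)
go([.3624,-.2917],.12,12.4)"
```

```text
ctr [0.463  0.3785] size [np.float64(0.0531), np.float64(0.1099)] yaw -11.2 handle [0.4326 0.3845]
ctr [ 0.3951 -0.2613] size [np.float64(0.1205), np.float64(0.1677)] yaw -1.2 handle [ 0.3641 -0.2606]
t 13.8 pos [ 0.6108 -0.214   0.1319] yaw 2.56 rp [-3.141e+00  2.000e-03] q6 1.12 w 0.0295 f [-1.  -0.  -0.5]
-> delta [-0.7574 -3.0289  0.0596] twist 0.1507
t 13.8 pos [ 0.6108 -0.214   0.1319] yaw 2.56 rp [-3.141e+00  2.000e-03] q6 1.12 w 0.0295 f [-1.  -0.  -0.5]
-> delta [-1.2584  0.3325  0.0596] twist -0.1093
```

View pics/s7.png

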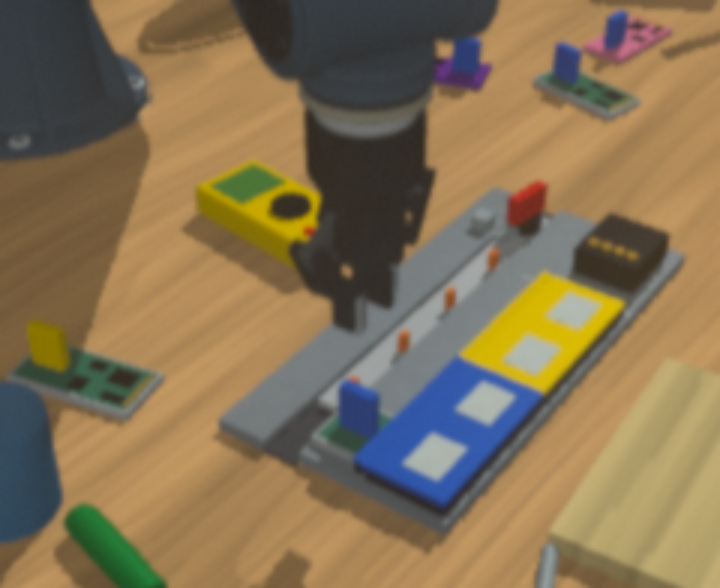

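play_rows([
  [0.5, -0.15, 0.04, 0, -0.03],
  [0.5, -0.35, 0.1, 0, -0.06],
  [0.5, -0.55, 0.15, 0, -0.11],
  [0.5, -0.75, 0.22, 0, -0.11],
  [0.5, -0.95, 0.27, 0, -0.11],
  [0.5, -1, 0.33, 0, -0.11],
  [0.5, -1, 0.33, 0, -0.11],
  [0.5, -1, 0.33, 0, -0.11],
])

```text
time_s: 14.47
ee_pos: [0.414, -0.2894, 0.1325]
ee_rot: [-3.14, 0.001, 0.216]
wrist_force: [0.7, 0.2, -0.1]
gripper_width: 0.0429
grasp_force: 0.0
```

```bash
python3 -c "
from h import *
go([.3624,-.2917],.08,12.4)"
```

```text
t 14.47 pos [ 0.414  -0.2894  0.1325] yaw 12.36 rp [-3.14e+00  1.00e-03] q6 0.65 w 0.0429 f [ 0.7  0.2 -0.1]
-> delta [-0.2543 -0.0438  0.2626] twist -0.0005
```

play_rows([
  [0.5, -0.15, -0.03, 0.1, 0],
  [0.5, -0.25, -0.044, 0.25, 0],
  [0.5, -0.254, -0.044, 0.25, 0],
  [0.5, -0.254, -0.044, 0.25, 0],
  [0.5, -0.254, -0.044, 0.25, 0],
])

```text
time_s: 14.88
ee_pos: [0.3642, -0.2916, 0.0835]
ee_rot: [3.141, -0.0, 0.218]
wrist_force: [1.2, -0.7, -0.4]
gripper_width: 0.0427
grasp_force: 0.0
```

```bash
python3 -c "
from h import *
go([.3624,-.2917],.02,12.4)"
```

```text
t 14.88 pos [ 0.3642 -0.2916  0.0835] yaw 12.49 rp [ 3.141 -0.   ] q6 0.58 w 0.0427 f [ 1.2 -0.7 -0.4]
-> delta [-0.0091 -0.0016  0.3176] twist 0.001
```

play_rows([
  [0.5, -0.006, -0.001, 0.1, 0],
  [0.5, -0.006, -0.001, 0.25, 0],
  [0.5, -0.006, -0.001, 0.318, 0],
  [0.5, -0.006, -0.001, 0.318, 0],
  [0.5, -0.006, -0.001, 0.318, 0],
])

```text
time_s: 15.3
ee_pos: [0.3629, -0.2917, 0.0201]
ee_rot: [3.141, -0.0, 0.218]
wrist_force: [0.0, 0.3, 0.5]
gripper_width: 0.0424
grasp_force: 0.0
```

play_rows([
  [0, 0, 0, 0, 0],
  [0, 0, 0, 0, 0],
  [0, 0, 0, 0, 0],
  [0, 0, 0, 0, 0],
  [0, 0, 0, 0, 0],
  [0, 0, 0, 0, 0],
])

```text
time_s: 15.8
ee_pos: [0.3626, -0.2922, 0.021]
ee_rot: [3.14, -0.001, 0.218]
wrist_force: [0.6, 1.8, 8.1]
gripper_width: 0.0114
grasp_force: 49.4
```

play_rows([
  [0, 0, 0, -0.15, 0],
  [0, 0, 0, -0.3, 0],
  [0, 0, 0, -0.5, 0],
  [0, 0, 0, -0.5, 0],
  [0, 0, 0, -0.5, 0],
])

```text
time_s: 16.22
ee_pos: [0.3627, -0.2925, 0.1219]
ee_rot: [3.137, -0.003, 0.217]
wrist_force: [0.2, 0.8, -1.6]
gripper_width: 0.0112
grasp_force: 49.4
```

```bash
python3 -c "
from h import *
go(fr(-.102,.035),.12,2.4)"
```

```text
t 16.22 pos [ 0.3627 -0.2925  0.1219] yaw 12.46 rp [ 3.137e+00 -3.000e-03] q6 0.57 w 0.0112 f [ 0.2  0.8 -1.6]
-> delta [ 1.0487 -0.87    0.0094] twist 0.1118
```

play_rows([
  [0, 0.1, -0.08, 0, 0.02],
  [0, 0.22, -0.18, 0, 0.05],
  [0, 0.34, -0.28, 0, 0.08],
  [0, 0.46, -0.38, 0, 0.112],
  [0, 0.58, -0.48, 0, 0.112],
  [0, 0.7, -0.58, 0, 0.112],
  [0, 0.82, -0.68, 0, 0.112],
  [0, 0.9, -0.75, 0, 0.112],
])

```text
time_s: 16.88
ee_pos: [0.5058, -0.1041, 0.1184]
ee_rot: [-3.141, 0.001, 0.042]
wrist_force: [0.5, -0.4, -2.1]
gripper_width: 0.011
grasp_force: 49.4
```

```bash
python3 -c "
from h import *
go(fr(-.102,.035),.06,2.4)"
```

```text
t 16.88 pos [ 0.5058 -0.1041  0.1184] yaw 2.43 rp [-3.141e+00  1.000e-03] q6 1.24 w 0.011 f [ 0.5 -0.4 -2.1]
-> delta [ 0.1262 -0.1286  0.2922] twist 0.0003
```

play_rows([
  [0, 0.06, -0.06, 0, 0],
  [0, 0.12, -0.12, 0, 0],
  [0, 0.12, -0.12, 0.1, 0],
  [0, 0.12, -0.12, 0.2, 0],
  [0, 0.12, -0.12, 0.29, 0],
  [0, 0.12, -0.12, 0.29, 0],
  [0, 0.12, -0.12, 0.29, 0],
  [0, 0.12, -0.12, 0.29, 0],
])

```text
time_s: 17.55
ee_pos: [0.5283, -0.0815, 0.062]
ee_rot: [3.142, -0.0, 0.041]
wrist_force: [0.6, 0.4, -1.9]
gripper_width: 0.0109
grasp_force: 49.3
```

```bash
python3 -c "
from h import *
go(fr(-.102,.035),.0365,2.4)"
```

```text
t 17.55 pos [ 0.5283 -0.0815  0.062 ] yaw 2.37 rp [ 3.142 -0.   ] q6 1.29 w 0.0109 f [ 0.6  0.4 -1.9]
-> delta [ 0.0089 -0.0204  0.1277] twist -0.0004
```

play_rows([
  [0, 0.009, -0.02, 0, 0],
  [0, 0.009, -0.02, 0.05, 0],
  [0, 0.009, -0.02, 0.1, 0],
  [0, 0.009, -0.02, 0.12, 0],
  [0, 0.009, -0.02, 0.12, 0],
  [0, 0.009, -0.02, 0.12, 0],
])

```text
time_s: 18.05
ee_pos: [0.5295, -0.0773, 0.0373]
ee_rot: [-3.141, 0.001, 0.041]
wrist_force: [-0.6, 0.3, -0.9]
gripper_width: 0.0111
grasp_force: 49.4
```

```bash
python3 -c "
from h import *
go(fr(-.102,.035),.033,2.4)"
```

```text
t 18.05 pos [ 0.5295 -0.0773  0.0373] yaw 2.37 rp [-3.141e+00  1.000e-03] q6 1.3 w 0.0111 f [-0.6  0.3 -0.9]
-> delta [0.002  0.0003 0.0213] twist -0.0003
```

play_rows([
  [0, 0, 0, 0.01, 0],
  [0, 0, 0, 0.02, 0],
  [0, 0, 0, 0.022, 0],
  [0, 0, 0, 0.022, 0],
])

```text
time_s: 18.38
ee_pos: [0.5298, -0.0773, 0.0333]
ee_rot: [-3.142, 0.0, 0.041]
wrist_force: [1.1, -0.3, -1.8]
gripper_width: 0.0113
grasp_force: 49.5
```

play_rows([
  [0, 0, 0, 0.006, 0],
  [0, 0, 0, 0.006, 0],
  [0, 0, 0, 0.006, 0],
])

```text
time_s: 18.63
ee_pos: [0.5299, -0.0773, 0.033]
ee_rot: [3.141, -0.0, 0.041]
wrist_force: [-4.2, 0.6, 10.6]
gripper_width: 0.0111
grasp_force: 51.1
```

play_rows([
  [0, 0.04, 0, -0.003, 0],
  [0, 0.08, 0, -0.003, 0],
  [0, 0.12, 0, -0.003, 0],
  [0, 0.16, 0, -0.003, 0],
  [0, 0.2, 0, -0.003, 0],
  [0, 0.2, 0, -0.003, 0],
])

```text
time_s: 19.13
ee_pos: [0.5716, -0.0757, 0.033]
ee_rot: [3.141, -0.002, 0.042]
wrist_force: [3.6, -0.4, 3.9]
gripper_width: 0.0113
grasp_force: 50.4
```

play_rows([
  [0, 0.04, 0, 0, 0],
  [0, 0.08, 0, 0, 0],
  [0, 0.12, 0, 0, 0],
  [0, 0.14, 0, 0, 0],
  [0, 0.15, 0, 0, 0],
  [0, 0.15, 0, 0, 0],
])

```text
time_s: 19.63
ee_pos: [0.5999, -0.0744, 0.033]
ee_rot: [3.142, 0.0, 0.042]
wrist_force: [-3.5, -0.3, 6.8]
gripper_width: 0.0115
grasp_force: 50.7
```

play_rows([
  [0, 0.005, 0, 0, 0],
  [0, 0.01, 0, 0, 0],
  [0, 0.01, 0, 0, 0],
])

```text
time_s: 19.88
ee_pos: [0.6015, -0.0743, 0.033]
ee_rot: [-3.142, 0.001, 0.042]
wrist_force: [-5.5, 0.5, 8.3]
gripper_width: 0.011
grasp_force: 50.8
```

```bash
python3 -c "
from h import *
go(fr(-.030,.035),.033,2.4)"
```

```text
t 19.88 pos [ 0.6015 -0.0743  0.033 ] yaw 2.38 rp [-3.142e+00  1.000e-03] q6 1.33 w 0.011 f [-5.5  0.5  8.3]
-> delta [ 0.0018 -0.0001  0.0001] twist -0.0002
```

Near the stop; press until the force shows it.

play_rows([
  [0, 0.01, 0, 0, 0],
  [0, 0.02, 0, 0, 0],
  [0, 0.02, 0, 0, 0],
])

```text
time_s: 20.13
ee_pos: [0.6019, -0.0742, 0.0329]
ee_rot: [-3.141, 0.01, 0.042]
wrist_force: [-27.3, -1.9, 24.9]
gripper_width: 0.0112
grasp_force: 53.5
```

play_rows([
  [0.35, -0.015, 0, 0, 0],
  [0.35, -0.015, 0, 0, 0],
  [0.35, -0.015, 0, 0, 0],
  [0.35, -0.015, 0, 0, 0],
  [0.35, -0.015, 0, -0.2, 0],
  [0.35, -0.015, 0, -0.4, 0],
  [0.35, -0.015, 0, -0.55, 0],
  [0.35, -0.015, 0, -0.55, 0],
])

```text
time_s: 20.8
ee_pos: [0.6059, -0.0747, 0.1491]
ee_rot: [3.139, -0.01, 0.042]
wrist_force: [-0.0, -0.0, 1.0]
gripper_width: 0.0299
grasp_force: 0.0
```

```bash
python3 -c "
from h import *
m=mods([(225,206)])[0]
go(m[1],.13,m[2])"
```

```text
ctr [0.4626 0.3786] size [np.float64(0.053), np.float64(0.1103)] yaw -11.4 handle [0.4322 0.3847]
t 20.9 pos [ 0.6034 -0.0743  0.1435] yaw 2.38 rp [ 3.141e+00 -2.000e-03] q6 1.33 w 0.0298 f [-0.4 -1.4 -0.8]
-> delta [-0.7599 -2.3285  0.0677] twist 0.1526
```

play_rows([
  [0.5, -0.05, -0.15, 0, 0.03],
  [0.5, -0.12, -0.35, 0, 0.05],
  [0.5, -0.18, -0.55, 0, 0.07],
  [0.5, -0.25, -0.75, 0, 0.07],
  [0.5, -0.33, -1, 0, 0.07],
  [0.5, -0.33, -1, 0, 0.07],
  [0.5, -0.33, -1, 0, 0.07],
])

```text
time_s: 21.48
ee_pos: [0.5268, 0.1253, 0.1412]
ee_rot: [3.141, 0.003, -0.065]
wrist_force: [-0.2, -0.4, -0.6]
gripper_width: 0.0428
grasp_force: 0.0
```

```bash
python3 -c "
from h import *
go([.4323,.3846],.13,-11.2)"
```

```text
t 21.48 pos [0.5268 0.1253 0.1412] yaw -3.72 rp [3.141e+00 3.000e-03] q6 1.78 w 0.0428 f [-0.2 -0.4 -0.6]
-> delta [-0.5555 -1.263   0.0561] twist 0.0831
```

play_rows([
  [0.5, -0.08, -0.18, 0, 0.02],
  [0.5, -0.16, -0.36, 0, 0.04],
  [0.5, -0.24, -0.54, 0, 0.06],
  [0.5, -0.32, -0.72, 0, 0.083],
  [0.5, -0.4, -0.9, 0, 0.083],
  [0.5, -0.44, -1, 0, 0.083],
  [0.5, -0.44, -1, 0, 0.083],
  [0.5, -0.44, -1, 0, 0.083],
])

```text
time_s: 22.15
ee_pos: [0.4544, 0.3282, 0.1415]
ee_rot: [3.14, 0.001, -0.198]
wrist_force: [-0.2, 0.1, -1.2]
gripper_width: 0.043
grasp_force: 0.0
```

```bash
python3 -c "
from h import *
go([.4323,.3846],.08,-11.2)"
```

```text
t 22.15 pos [0.4544 0.3282 0.1415] yaw -11.32 rp [3.14e+00 1.00e-03] q6 2.31 w 0.043 f [-0.2  0.1 -1.2]
-> delta [-0.1638 -0.2547  0.3077] twist -0.0014
```

play_rows([
  [0.5, -0.1, -0.15, 0, 0],
  [0.5, -0.164, -0.255, 0.1, 0],
  [0.5, -0.164, -0.255, 0.25, 0],
  [0.5, -0.164, -0.255, 0.3, 0],
  [0.5, -0.164, -0.255, 0.3, 0],
  [0.5, -0.164, -0.255, 0.3, 0],
])

```text
time_s: 22.65
ee_pos: [0.4331, 0.3835, 0.0827]
ee_rot: [3.14, 0.001, -0.201]
wrist_force: [0.3, -0.7, 0.3]
gripper_width: 0.0427
grasp_force: 0.0
```

```bash
python3 -c "
from h import *
go([.4323,.3846],.02,-11.2)"
```

```text
t 22.65 pos [0.4331 0.3835 0.0827] yaw -11.49 rp [3.14e+00 1.00e-03] q6 2.42 w 0.0427 f [ 0.3 -0.7  0.3]
-> delta [-0.0051 -0.0046  0.3133] twist -0.0032
```

play_rows([
  [0.5, -0.005, -0.004, 0.1, -0.003],
  [0.5, -0.005, -0.004, 0.25, -0.003],
  [0.5, -0.005, -0.004, 0.313, -0.003],
  [0.5, -0.005, -0.004, 0.313, -0.003],
  [0.5, -0.005, -0.004, 0.313, -0.003],
])

```text
time_s: 23.07
ee_pos: [0.4321, 0.3856, 0.021]
ee_rot: [-3.142, -0.0, -0.195]
wrist_force: [0.5, 0.4, 0.0]
gripper_width: 0.0425
grasp_force: 0.0
```

play_rows([
  [0, 0, 0, 0, 0],
  [0, 0, 0, 0, 0],
  [0, 0, 0, 0, 0],
  [0, 0, 0, 0, 0],
  [0, 0, 0, 0, 0],
  [0, 0, 0, 0, 0],
])

```text
time_s: 23.57
ee_pos: [0.4322, 0.3863, 0.0216]
ee_rot: [-3.14, -0.002, -0.194]
wrist_force: [-1.0, -1.2, 5.6]
gripper_width: 0.0113
grasp_force: 49.9
```

play_rows([
  [0, 0, 0, -0.15, 0],
  [0, 0, 0, -0.3, 0],
  [0, 0, 0, -0.5, 0],
  [0, 0, 0, -0.5, 0],
  [0, 0, 0, -0.5, 0],
])

```text
time_s: 23.98
ee_pos: [0.4324, 0.3866, 0.1226]
ee_rot: [-3.138, -0.003, -0.194]
wrist_force: [-0.7, -0.7, -1.7]
gripper_width: 0.0113
grasp_force: 49.5
```

```bash
python3 -c "
from h import *
go(fr(-.102,-.035),.12,2.4)"
```

```text
t 23.98 pos [0.4324 0.3866 0.1226] yaw -11.12 rp [-3.138e+00 -3.000e-03] q6 2.41 w 0.0113 f [-0.7 -0.7 -1.7]
-> delta [1.0077 2.5221 0.0128] twist -0.1502
```

play_rows([
  [0, 0.03, 0.1, 0, -0.02],
  [0, 0.09, 0.25, 0, -0.04],
  [0, 0.15, 0.4, 0, -0.06],
  [0, 0.21, 0.55, 0, -0.08],
  [0, 0.28, 0.7, 0, -0.1],
  [0, 0.34, 0.85, 0, -0.13],
  [0, 0.4, 1, 0, -0.15],
  [0, 0.4, 1, 0, -0.15],
])

```text
time_s: 24.65
ee_pos: [0.4712, 0.1699, 0.1189]
ee_rot: [3.14, 0.003, 0.04]
wrist_force: [0.4, -0.1, -1.9]
gripper_width: 0.0116
grasp_force: 49.6
```

```bash
python3 -c "
from h import *
go(fr(-.102,-.035),.12,2.4)"
```

```text
t 24.65 pos [0.4712 0.1699 0.1189] yaw 2.31 rp [3.14e+00 3.00e-03] q6 1.78 w 0.0116 f [ 0.4 -0.1 -1.9]
-> delta [ 0.2441  1.5969 -0.0056] twist -0.001
```

play_rows([
  [0, 0.02, 0.1, 0, 0],
  [0, 0.04, 0.25, 0, 0],
  [0, 0.06, 0.4, 0, 0],
  [0, 0.08, 0.55, 0, 0],
  [0, 0.11, 0.7, 0, 0],
  [0, 0.13, 0.85, 0, 0],
  [0, 0.15, 1, 0, 0],
  [0, 0.15, 1, 0, 0],
])

```text
time_s: 25.32
ee_pos: [0.5099, -0.0282, 0.1191]
ee_rot: [3.141, 0.001, 0.038]
wrist_force: [-0.2, 0.2, -1.9]
gripper_width: 0.0113
grasp_force: 49.8
```

```bash
python3 -c "
from h import *
go(fr(-.102,-.035),.12,2.4)"
```

```text
t 25.32 pos [ 0.5099 -0.0282  0.1191] yaw 2.2 rp [3.141e+00 1.000e-03] q6 1.39 w 0.0113 f [-0.2  0.2 -1.9]
-> delta [ 0.092   0.5993 -0.0045] twist -0.0022
```

play_rows([
  [0, 0.02, 0.12, 0, -0.002],
  [0, 0.04, 0.27, 0, -0.002],
  [0, 0.06, 0.42, 0, -0.002],
  [0, 0.08, 0.55, 0, -0.002],
  [0, 0.092, 0.6, 0.1, -0.002],
  [0, 0.092, 0.6, 0.2, -0.002],
  [0, 0.092, 0.6, 0.29, -0.002],
  [0, 0.092, 0.6, 0.29, -0.002],
])

```text
time_s: 25.98
ee_pos: [0.5304, -0.1426, 0.058]
ee_rot: [-3.139, 0.007, 0.044]
wrist_force: [-0.4, -0.2, -2.4]
gripper_width: 0.011
grasp_force: 49.9
```

```bash
python3 -c "
from h import *
go(fr(-.102,-.035),.0375,2.4)"
```

```text
t 25.98 pos [ 0.5304 -0.1426  0.058 ] yaw 2.53 rp [-3.139  0.007] q6 1.18 w 0.011 f [-0.4 -0.2 -2.4]
-> delta [0.0111 0.0239 0.1024] twist 0.0014
```

play_rows([
  [0, 0.01, 0.022, 0, 0],
  [0, 0.01, 0.022, 0, 0],
  [0, 0.01, 0.022, 0.05, 0],
  [0, 0.01, 0.022, 0.1, 0],
  [0, 0.01, 0.022, 0.1, 0],
  [0, 0.01, 0.022, 0.1, 0],
])

```text
time_s: 26.48
ee_pos: [0.5348, -0.1476, 0.0415]
ee_rot: [-3.141, 0.001, 0.045]
wrist_force: [0.4, -0.5, -2.9]
gripper_width: 0.011
grasp_force: 49.9
```

```bash
python3 -c "
from h import *
go(fr(-.102,-.035),.0336,2.4)"
```

```text
t 26.48 pos [ 0.5348 -0.1476  0.0415] yaw 2.56 rp [-3.141e+00  1.000e-03] q6 1.17 w 0.011 f [ 0.4 -0.5 -2.9]
-> delta [-0.0097 -0.0023  0.0396] twist 0.0018
```

play_rows([
  [0, -0.009, -0.002, 0, 0.001],
  [0, -0.009, -0.002, 0.02, 0.001],
  [0, -0.009, -0.002, 0.035, 0.001],
  [0, -0.009, -0.002, 0.04, 0.001],
  [0, -0.009, -0.002, 0.04, 0.001],
])

```text
time_s: 26.9
ee_pos: [0.5333, -0.1475, 0.0339]
ee_rot: [-3.141, 0.0, 0.043]
wrist_force: [-0.4, 0.3, -2.5]
gripper_width: 0.0111
grasp_force: 49.9
```

play_rows([
  [0, 0, 0, 0.004, 0],
  [0, 0, 0, 0.004, 0],
  [0, 0, 0, 0.004, 0],
])

```text
time_s: 27.15
ee_pos: [0.5335, -0.1476, 0.0336]
ee_rot: [3.141, -0.0, 0.043]
wrist_force: [-2.4, -0.2, 3.0]
gripper_width: 0.0113
grasp_force: 50.8
```

```bash
python3 -c "
from h import *
go(fr(-.102,-.035),.0336,2.4)"
```

```text
t 27.15 pos [ 0.5335 -0.1476  0.0336] yaw 2.46 rp [ 3.141 -0.   ] q6 1.17 w 0.0113 f [-2.4 -0.2  3. ]
-> delta [-0.003 -0.002  0.   ] twist 0.0007
```

On the plate; slide in.

play_rows([
  [0, 0.04, -0.001, 0, 0],
  [0, 0.08, -0.001, 0, 0],
  [0, 0.12, -0.001, 0, 0],
  [0, 0.16, -0.001, 0, 0],
  [0, 0.2, -0.001, 0, 0],
  [0, 0.2, -0.001, 0, 0],
])

```text
time_s: 27.65
ee_pos: [0.5751, -0.1457, 0.0336]
ee_rot: [3.141, -0.002, 0.043]
wrist_force: [3.3, 0.2, 3.6]
gripper_width: 0.0113
grasp_force: 50.8
```

play_rows([
  [0, 0.04, 0, 0, 0],
  [0, 0.08, 0, 0, 0],
  [0, 0.12, 0, 0, 0],
  [0, 0.14, 0, 0, 0],
  [0, 0.15, 0, 0, 0],
  [0, 0.15, 0, 0, 0],
])

```text
time_s: 28.15
ee_pos: [0.6036, -0.1444, 0.0337]
ee_rot: [3.141, 0.0, 0.043]
wrist_force: [-2.6, 0.5, 7.1]
gripper_width: 0.0112
grasp_force: 51.2
```

play_rows([
  [0, 0.01, 0, 0, 0],
  [0, 0.02, 0, 0, 0],
  [0, 0.02, 0, 0, 0],
])

```text
time_s: 28.4
ee_pos: [0.6052, -0.1442, 0.0336]
ee_rot: [-3.141, 0.005, 0.043]
wrist_force: [-18.2, -1.2, 17.6]
gripper_width: 0.0111
grasp_force: 52.7
```

```bash
python3 -c "
from h import *
go(fr(-.030,-.035),.033,2.4)"
```

```text
t 28.4 pos [ 0.6052 -0.1442  0.0336] yaw 2.48 rp [-3.141  0.005] q6 1.22 w 0.0111 f [-18.2  -1.2  17.6]
-> delta [-0.0023 -0.0001  0.003 ] twist 0.0009
```

Stop reached. Release, rise, and check all modules.

play_rows([
  [0.35, -0.01, 0, 0, 0],
  [0.35, -0.01, 0, 0, 0],
  [0.35, -0.01, 0, 0, 0],
  [0.35, -0.01, 0, 0, 0],
  [0.35, -0.01, 0, -0.2, 0],
  [0.35, -0.01, 0, -0.4, 0],
  [0.35, -0.01, 0, -0.55, 0],
  [0.35, -0.01, 0, -0.55, 0],
])

```text
time_s: 29.07
ee_pos: [0.6083, -0.145, 0.1498]
ee_rot: [3.138, -0.009, 0.043]
wrist_force: [-0.4, -0.2, -0.3]
gripper_width: 0.0301
grasp_force: 0.0
```

```bash
python3 -c "
from h import *
go([.5568,.102],.14,83.03)"
```

```text
t 29.07 pos [ 0.6083 -0.145   0.1498] yaw 2.48 rp [ 3.138 -0.009] q6 1.22 w 0.0301 f [-0.4 -0.2 -0.3]
-> delta [-0.2041 -1.2451  0.0489] twist -0.895
```

play_rows([
  [0.5, -0.16, -1, 0, -0.6],
  [0.5, -0.16, -1, 0, -0.6],
  [0.5, -0.16, -1, 0, -0.6],
  [0.5, -0.16, -1, 0, -0.6],
  [0.5, -0.16, -1, 0, -0.6],
  [0.5, -0.16, -1, 0, -0.6],
  [0.5, -0.16, -1, 0, -0.6],
  [0.5, -0.16, -1, 0, -0.6],
])

```text
time_s: 29.73
ee_pos: [0.5646, 0.0551, 0.1429]
ee_rot: [-3.141, 0.0, 0.994]
wrist_force: [0.7, -0.3, -0.1]
gripper_width: 0.043
grasp_force: 0.0
```

```bash
python3 -c "
from h import *
go([.5568,.102],.13,83.03)
im=avg('scene',2).astype(np.uint8);cv2.imwrite('pics/s8.png',cv2.resize(im[180:330,240:420],None,fx=4,fy=4))"
```

```text
t 29.73 pos [0.5646 0.0551 0.1429] yaw 56.95 rp [-3.141  0.   ] q6 0.59 w 0.043 f [ 0.7 -0.3 -0.1]
-> delta [ 0.1751 -0.1606  0.0643] twist -0.2898
```

View pics/s8.png

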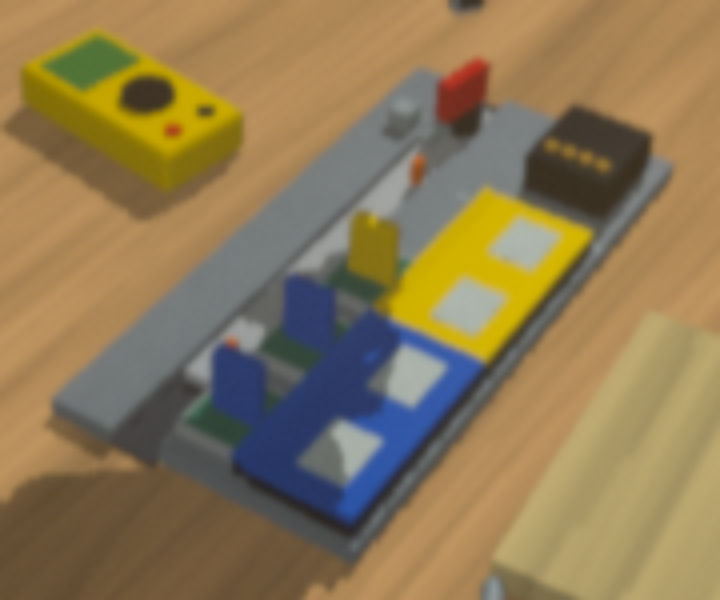

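play_rows([
  [0.5, 0.175, -0.16, 0, -0.29],
  [0.5, 0.175, -0.16, 0, -0.29],
  [0.5, 0.175, -0.16, 0, -0.29],
  [0.5, 0.175, -0.16, 0, -0.29],
  [0.5, 0.175, -0.16, 0, -0.29],
  [0.5, 0.175, -0.16, 0, -0.29],
])

```text
time_s: 30.33
ee_pos: [0.5574, 0.101, 0.143]
ee_rot: [-3.141, 0.0, 1.436]
wrist_force: [0.1, 0.2, 0.1]
gripper_width: 0.0426
grasp_force: 0.0
```

```bash
python3 -c "
from h import *
go([.5568,.102],.031,83.03)"
```

```text
t 30.33 pos [0.5574 0.101  0.143 ] yaw 82.28 rp [-3.141  0.   ] q6 0.23 w 0.0426 f [0.1 0.2 0.1]
-> delta [ 0.0048 -0.0038  0.5602] twist -0.0083
```

play_rows([
  [0.5, 0.003, -0.003, 0.2, -0.004],
  [0.5, 0.003, -0.003, 0.35, -0.004],
  [0.5, 0.003, -0.003, 0.5, -0.004],
  [0.5, 0.003, -0.003, 0.555, -0.004],
  [0.5, 0.003, -0.003, 0.555, -0.004],
  [0.5, 0.003, -0.003, 0.555, -0.004],
])

```text
time_s: 30.83
ee_pos: [0.5573, 0.1016, 0.0329]
ee_rot: [3.141, -0.0, 1.445]
wrist_force: [0.2, 0.4, -0.1]
gripper_width: 0.0427
grasp_force: 0.0
```

play_rows([
  [0, 0, 0, 0, 0],
  [0, 0, 0, 0, 0],
  [0, 0, 0, 0, 0],
  [0, 0, 0, 0, 0],
  [0, 0, 0, 0, 0],
  [0, 0, 0, 0, 0],
])

```text
time_s: 31.33
ee_pos: [0.5571, 0.1018, 0.034]
ee_rot: [3.141, -0.0, 1.447]
wrist_force: [-4.5, -0.4, 11.0]
gripper_width: 0.0108
grasp_force: 49.2
```

```bash
python3 -c "
from h import *
go(np.array([.5568,.102])-.036*np.array([-.042,.999]),.0322,83.03)"
```

```text
t 31.33 pos [0.5571 0.1018 0.034 ] yaw 82.89 rp [ 3.141 -0.   ] q6 0.22 w 0.0108 f [-4.5 -0.4 11. ]
-> delta [-0.1768  0.0282  0.009 ] twist -0.0015
```

play_rows([
  [0, -0.05, 0.008, 0, 0],
  [0, -0.1, 0.016, 0, 0],
  [0, -0.15, 0.025, 0, 0],
  [0, -0.18, 0.03, 0, 0],
  [0, -0.185, 0.03, 0, 0],
  [0, -0.185, 0.03, 0, 0],
  [0, -0.185, 0.03, 0, 0],
])

```text
time_s: 31.92
ee_pos: [0.5584, 0.0657, 0.034]
ee_rot: [3.141, -0.002, 1.446]
wrist_force: [-5.6, 10.9, 10.2]
gripper_width: 0.0112
grasp_force: 49.3
```

```bash
python3 -c "
from h import *
go(fr(-.068,.175),.0322,2.93)"
```

```text
t 31.92 pos [0.5584 0.0657 0.034 ] yaw 82.86 rp [ 3.141e+00 -2.000e-03] q6 0.16 w 0.0112 f [-5.6 10.9 10.2]
-> delta [-0.0086 -0.0009  0.0088] twist 0.8882
```

play_rows([
  [0, 0, 0, 0, 0.45],
  [0, 0, 0, 0, 0.45],
  [0, 0, 0, 0, 0.45],
  [0, 0, 0, 0, 0.45],
  [0, 0, 0, 0, 0.45],
  [0, 0, 0, 0, 0.45],
  [0, 0, 0, 0, 0.45],
])

```text
time_s: 32.5
ee_pos: [0.5594, 0.0651, 0.034]
ee_rot: [3.14, -0.003, 0.735]
wrist_force: [0.7, 6.3, 6.0]
gripper_width: 0.0113
grasp_force: 48.7
```

play_rows([
  [0, 0, 0, 0, 0.45],
  [0, 0, 0, 0, 0.45],
  [0, 0, 0, 0, 0.45],
  [0, 0, 0, 0, 0.45],
  [0, 0, 0, 0, 0.45],
  [0, 0, 0, 0, 0.45],
  [0, 0, 0, 0, 0.45],
  [0, 0, 0, 0, 0.45],
])

```text
time_s: 33.17
ee_pos: [0.5598, 0.0642, 0.034]
ee_rot: [3.141, -0.004, 0.035]
wrist_force: [3.0, -0.7, 8.1]
gripper_width: 0.011
grasp_force: 49.1
```

```bash
python3 -c "
from h import *
go(fr(-.068,.175),.0322,2.93);print(robot.state()['ft_torque'])"
```

```text
t 33.17 pos [0.5598 0.0642 0.034 ] yaw 2.03 rp [ 3.141 -0.004] q6 1.57 w 0.011 f [ 3.  -0.7  8.1]
-> delta [-0.0089  0.0005  0.009 ] twist -0.01
[-0.35152159  0.02862115  0.15197827]
```

Locked (yaw back to 2.0°). Release straight up and check.

play_rows([
  [0.4, 0, 0, 0, 0],
  [0.4, 0, 0, 0, 0],
  [0.4, 0, 0, 0, 0],
  [0.4, 0, 0, -0.2, 0],
  [0.4, 0, 0, -0.4, 0],
  [0.4, 0, 0, -0.6, 0],
  [0.4, 0, 0, -0.8, 0],
  [0.4, 0, 0, -0.8, 0],
])

```text
time_s: 33.83
ee_pos: [0.5613, 0.0645, 0.1999]
ee_rot: [-3.142, -0.011, 0.034]
wrist_force: [1.0, -0.1, 1.1]
gripper_width: 0.0341
grasp_force: 0.0
```

play_rows([
  [0.4, -0.5, -0.3, 0, 0],
  [0.4, -0.5, -0.3, 0, 0],
  [0.4, -0.5, -0.3, 0, 0],
  [0.4, -0.5, -0.3, 0, 0],
  [0.4, -0.5, -0.3, 0, 0],
  [0.4, -0.5, -0.3, 0, 0],
])

```text
time_s: 34.33
ee_pos: [0.4568, 0.1209, 0.1924]
ee_rot: [3.142, -0.001, 0.034]
wrist_force: [0.2, -0.1, 0.5]
gripper_width: 0.0339
grasp_force: 0.0
```

```bash
python3 -c "
from h import *
im=avg('scene',2).astype(np.uint8);cv2.imwrite('pics/s9.png',cv2.resize(im[150:330,200:420],None,fx=3.6,fy=3.3))
hsv=cv2.cvtColor(im,cv2.COLOR_BGR2HSV)
print([ray('scene',[np.array(r[0])],.024)[0][:2].round(4).tolist() for a,r in blobs(hsv,(3,120,90),(13,255,255),2,(270,215,345,290))])"
```

```text
[[0.5779, -0.2193], [0.5751, -0.1472], [0.5725, -0.079], [0.5699, -0.0093]]
```

View pics/s9.png

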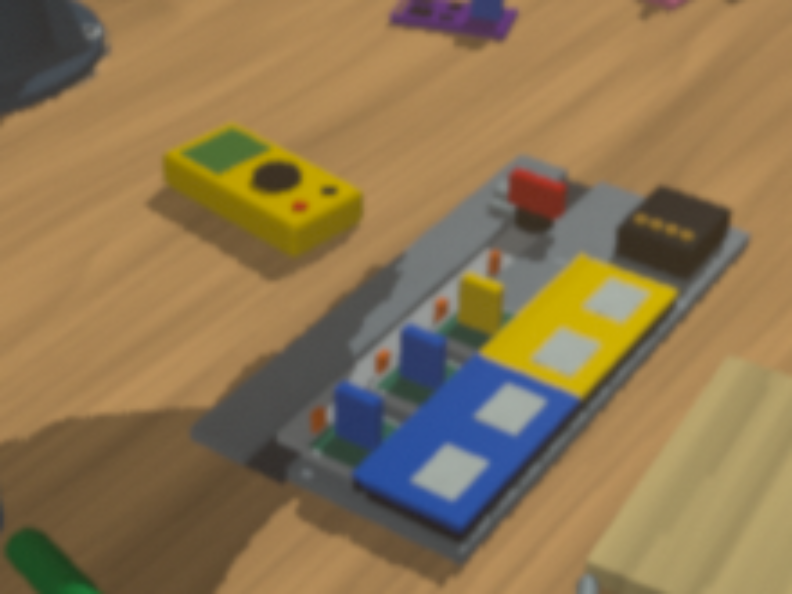

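Teeth are back at their shut positions, the knob is locked as at the start, and all three modules are home.

```bash
python3 -c "
from cell import robot
print(robot.close_job())"
```

```text
the job is handed in; nothing more can be done
None
```

The three modules present (two blue, one yellow) are home in bays of their own colour, the keeper is shut, the knob is locked, and the job is handed in at about 34 s; the hand-in call returned no verdict.

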